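# Lay a nozzle bottle down in the labelling jig

### The job

Get the white squeeze bottle ready for its label. Using the fingers only to push and steady it, never squeezing or lifting it, tip the standing bottle over toward the open end of the wooden jig so that it comes down gently on its flat side between the rails (do not let it fall), and push it along until its foot is against the end stop. Then fold the hinged aluminium label frame fully down over it, leaving the things round about alone.

Things in the scene. Friction and masses are not known exactly. Their poses are not given: they have to be found in the camera images.
- jig: Fixed plywood labelling jig. Origin on the table under it; x runs along the nest to the end stop, z up. Nest floor 14 mm above the table, from x -90 mm (open end) to the stop's face at +85 mm; stop 32 mm high above the floor. Side rails 68 mm apart inside, 20 mm high above the floor, from x -77 to +83 mm. Base spans y -66 to +58 mm; the label frame is hinged along the -y side.
- jig_stop (a point): Middle of the end stop's face at the level of the nest floor (jig x = +85 mm, y = 0).
- bottle: Loose white flat bottle, 0.16 kg, upright near the stop. Origin: centre of its underside; z to the nozzle, x to the stop. Body 36 (x) x 62 (y) x 94 mm, shoulder to 102, black collar 27 mm wide to 122, slim nozzle 19 to 14 mm wide, 158 mm in all. Leaning over 0.3 rad it falls unless borne on its -x side. Lying home: underside at the stop, z to jig -x, x up, origin 18 mm above the nest floor.
- nozzle_tip (a point): Centre of the end face of the bottle's orange tip cap (cap 15 mm in diameter and 14 mm long), on its axis, 158 mm from its underside.
- foot_edge (a point): Middle of the bottle's bottom edge toward the jig's open end (bottle x -18 mm, z 0): the edge over which it tips; it stays down on the nest floor throughout.
- label_frame (a joint): Aluminium label frame's angle (rad): 0 = open, leaning 0.30 outward past upright; 1.87 = folded flat over the nest. Starts at 0 to 0.25. Stiff hinge (0.04 N m): it stays where left and takes about 1 N at the bar. Hinge line along jig x at jig y -53.5 mm, 56 mm above the table. Frame spans jig x -2 to +62 mm, reaches 88 mm from the hinge, 4 mm thick; folded, 4 mm above the lying bottle.
- frame_bar (a point): Middle of the frame's solid outer bar (64 x 22 mm, blue strip), 77 mm from the hinge line, at jig x +30 mm. Between bar and hinge is a 48 x 50 mm window.
- hardener: Bystander: clear bottle with black cap, 54 x 67 x 182 mm, standing to the left; origin at the centre of its underside.
- violet_vial: Bystander: violet pigment vial with white cap, 38 mm in diameter, 62 mm tall, standing; origin at the centre of its underside.
- tape: Bystander: roll of masking tape, 96 mm in diameter, 25 mm high, lying flat; origin at the centre of its underside.
- tint: Bystander: small brown jar with black cap, 34 mm in diameter, 40 mm tall; origin at the centre of its underside.
Things that resemble listed ones, but are neither listed nor needed, are in the scene too. What is shaped like the bottle but green is not meant.

How it is judged:
By the outcome, as a careful person would: the job done as asked, in the order asked, and still so for the second after the job is handed in, with the robot touching nothing.
It also fails if it takes over 67 s, if anything falls off the work surface, if the arm or the gripper's body presses on something with over 40 N, if the wrist force passes 120 N, or if a joint passes its speed limit or range.

### The arm

A 6-joint arm with a two-finger parallel gripper is mounted at the origin on the work surface; the furniture and walls round the work are solid. World frame = base frame: x ahead of the robot, y to its left, z up, the work surface at z = 0. Lengths are in m, angles in rad, forces in N, time in s.
With the tool pointing down it reaches from about 0.375 to 0.975 m from the base axis. Payload 3.8 kg.
Tool frame: the origin (TCP) lies where the fingers leave the gripper's body, on its centre line; the fingertips stand 73 mm ahead of it and the grasp point (between the pads) lies 54 mm ahead of it; z points along the fingers, y is the line along which they close (so a half turn about z gives the same grasp; the last joint's range is limited). The gripper opens to 85 mm and grips with 20 to 120 N. Pads are 22 mm wide; open, the fingers measure 114 mm over their backs; the gripper's body (76 mm by 85 mm) begins 54 mm behind the grasp point. The pads swing forward as they close: fully open they stand 13 mm farther back than shut.
Start: joints at [-1.356, 0.264, 1.604, -0, 1.274, -0.037], TCP at [0.168, -0.654, 0.304] pointing down, gripper open.
Joint ranges: [-2.63, 2.63], [-0.94, 2.18], [0.31, 2.57], [-1.31, 4.45], [0, 2.66], [-2.55, 2.55]. Speed limits (rad/s): [2.57, 2.57, 3.14, 3.14, 3.14, 3.14].

### API

Orientations are given as a rotation vector (axis times angle).
In Python, from workcell import read_state, viewer, bot gives the robot as it stands.
- The arm moves only by the tool jog_arm, never from a script. Its argument "increments" is a list that holds one entry, the list of rows, each a list of 7 numbers: the shift along the tool's x, y, z in units of 30 mm (1.0 is 30 mm), then the turn, a rotation vector about the tool's x, y, z in units of 6 degrees (1.0 is 6 degrees), then the opening, from -1 (shut) to 1 (fully open). A call has exactly 5 rows; each row shifts and turns the commanded pose from where the row before left it, along the tool's axes as they then stand; what a row does not reach is not made up. A row lasts 1/12 s, in which the tool goes at most 41.7 mm and 7.16 degrees, less where a joint would pass 70% of its speed; a pose out of reach is approached as far as the arm can. A call is refused whole if a number of a shift passes 1 or a number of a turn 1, either way. A call with a gripper value outside its range is refused whole. The fingers move at their own pace and stop on an object; "force" is the grip in N (left out, the last holds). Time passes only in rows, so rows that do not move let the fingers close, or fill a call up. It gives the time, the measured TCP pose, the force, the opening and the grip force at its end, in the units of the state.
- read_state(): the state, without advancing time (a new reading comes with each control period).
- viewer.read_camera(name): name is "scene" or "top" or "wrist"; returns (picture, depth): 420x560x3 uint8, blue, green, red; 420x560 float32, m along the optical axis (not along the pixel's ray), 0 where there is no reading.
- viewer.camera_params(name): a dict with "fx", "fy", "cx", "cy" (pixels), "R" (3x3) and "t" (3): a world point X has camera coordinates R X + t; the wrist camera has in their place "hand_eye" (4x4, takes a point from camera to tool coordinates, whose origin is the TCP and whose axes are the flange's). Camera axes: x right, y down, z forward; pixel columns grow to the right and rows downward; lengths in m; the calibration is good to about 2 mm. A picture is of the moment at which its call begins: read the wrist's pose just before it. camera_params takes no time and is no camera call.
- bot.finish_job(): hands the job in; it is judged then, once.
The state is a dict: "time": time; "q": joint angles; "joint_vel": joint speeds; "joint_torque": joint torques, N m; "tool_pos": TCP position; "tcp_rot": TCP orientation; "wrist_force": force on the tool from outside, world axes, zero at the start; "torque": the same for the moment, N m; "width": opening from 0.0 (shut) to 1.0 (fully open); "grip_force": force on a finger pad.
Only numpy, scipy, OpenCV 4.12 (cv2) and the standard library are available. Lean on these libraries where they do the work, as an engineer would, in place of code of your own. Each camera call takes 0.05 s, during which the arm holds its last target. There are 200 camera calls.

## Working session

There is one attempt and no reset: what is moved stays moved. The work goes in short steps, Python scripts to look and compute and a tool call to move; the robot and the scene stay as the last step left them, time stands still between calls to the robot, and variables do not carry over. Pictures are saved under pics/ and viewed, at most 10 in all, crops included, and the job is handed in when it is done.

Besides the shell and the picture viewer there is one more tool, called in YAML: its name, and indented under it one key for each argument. jog_arm: Moves the arm, as the interface text tells. Its arguments: {"type":"object","properties":{"increments":{"type":"array","items":{"type":"array","items":{"type":"array","items":{"type":"number"}}}},"force":{"type":"number"}},"required":["increments"]}

```bash
ls; mkdir -p pics; cat > h.py <<'E'
import numpy as np, cv2
from workcell import read_state, viewer, bot
def snap(n):
    im,d=viewer.read_camera(n); return im.copy(),d.copy()
def unproj(n,u,v,z):
    p=viewer.camera_params(n); R=np.array(p["R"]);t=np.array(p["t"])
    c=np.array([(u-p["cx"])/p["fx"]*z,(v-p["cy"])/p["fy"]*z,z]); return R.T@(c-t)
def plane(n,u,v,h):
    p=viewer.camera_params(n); R=np.array(p["R"]);t=np.array(p["t"])
    o=-R.T@t; r=R.T@np.array([(u-p["cx"])/p["fx"],(v-p["cy"])/p["fy"],1.]); return o+r*(h-o[2])/r[2]
def proj(n,X):
    p=viewer.camera_params(n); c=np.array(p["R"])@X+np.array(p["t"]); return np.array([p["fx"]*c[0]/c[2]+p["cx"],p["fy"]*c[1]/c[2]+p["cy"]])
E
python3 - <<'E'
from h import *
a,d=snap("scene");b,e=snap("top")
np.savez("s0.npz",a=a,d=d,b=b,e=e)
cv2.imwrite("pics/scene0.png",a);cv2.imwrite("pics/top0.png",b)
s=read_state();print(s)
for n in("scene","top"):
    p=viewer.camera_params(n);print(n,p["fx"],-np.array(p["R"]).T@np.array(p["t"]),np.array(p["R"])[2])
print(viewer.camera_params("wrist"))
E
```

```text
pics
{'time': 0.1, 'q': array([-1.35592318e+00,  2.64659046e-01,  1.60525264e+00,  9.09617021e-06,
        1.27368363e+00, -3.68955623e-02]), 'joint_vel': array([-7.03716068e-04, -1.98748869e-03, -1.58505967e-03,  9.55810521e-04,
       -3.24420359e-05,  4.88865657e-04]), 'joint_torque': array([ 4.59917483e-04, -5.16708398e+01, -3.68589735e+01, -1.08222007e-04,
        6.29884045e-03, -2.96783014e-06]), 'tool_pos': array([ 0.16804767, -0.65321489,  0.30269081]), 'tcp_rot': array([-3.11475410e+00, -3.94178980e-01,  2.65796297e-04]), 'wrist_force': array([-0.38042355,  0.38583201, -0.68752516]), 'torque': array([ 0.02678419,  0.01761346, -0.01805809]), 'grip_force': 0.0, 'width': 0.9977633705150043}
scene 462.8045139063917 [-0.188131    0.80226486  1.05592394] [ 0.50187715 -0.50443811 -0.70261051]
top 531.4679068009859 [0.13886345 0.09658586 1.66396671] [ 0.21418881  0.0073072  -0.97676495]
{'fx': 296.99917122655995, 'fy': 296.99917122655995, 'cx': 277.58164280110327, 'cy': 205.4777382607257, 'hand_eye': array([[-1.22540485e-03, -9.58437257e-01, -2.85300760e-01,
         7.33104941e-02],
       [ 9.99999159e-01, -1.05323546e-03, -7.56898481e-04,
        -3.22988296e-04],
       [ 4.24950825e-04, -2.85301447e-01,  9.58437741e-01,
        -6.90260790e-02],
       [ 0.00000000e+00,  0.00000000e+00,  0.00000000e+00,
         1.00000000e+00]])}
```

View pics/scene0.png

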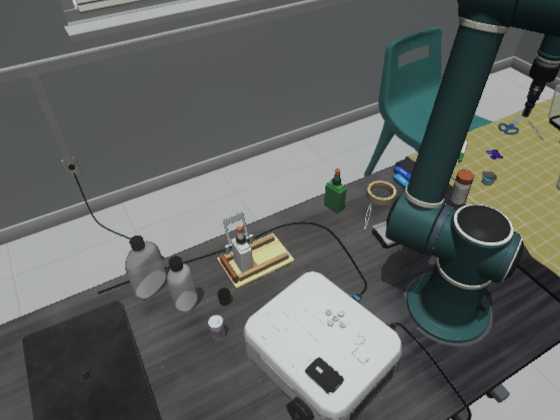

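View pics/top0.png

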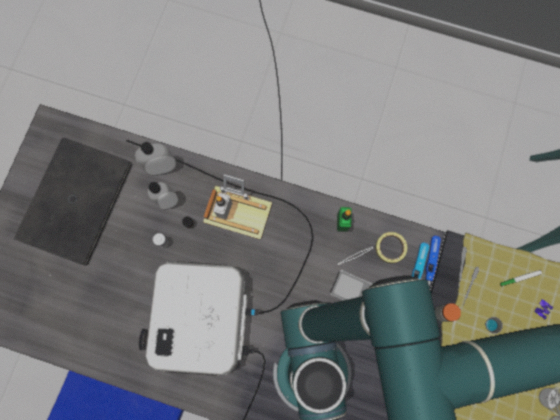

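The jig with the white bottle is at scene (255,255) and top (238,212). The green look-alike is at scene (336,193) and top (345,218), and is not meant. Next I'll enlarge the jig in both views.

```bash
python3 - <<'E'
from h import *
z=np.load("s0.npz")
A=cv2.resize(z['a'][200:290,205:305],None,fx=5,fy=5,interpolation=cv2.INTER_CUBIC)[:, :500]
B=cv2.resize(z['b'][165:245,195:280],None,fx=5,fy=5,interpolation=cv2.INTER_CUBIC)
A=cv2.resize(z['a'][200:290,210:300],(400,400),interpolation=cv2.INTER_CUBIC)
B=cv2.resize(z['b'][165:245,195:275],(400,400),interpolation=cv2.INTER_CUBIC)
cv2.imwrite("pics/crop0.png",np.hstack([A,B]))
E
```

```text
(no output)
```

View pics/crop0.png

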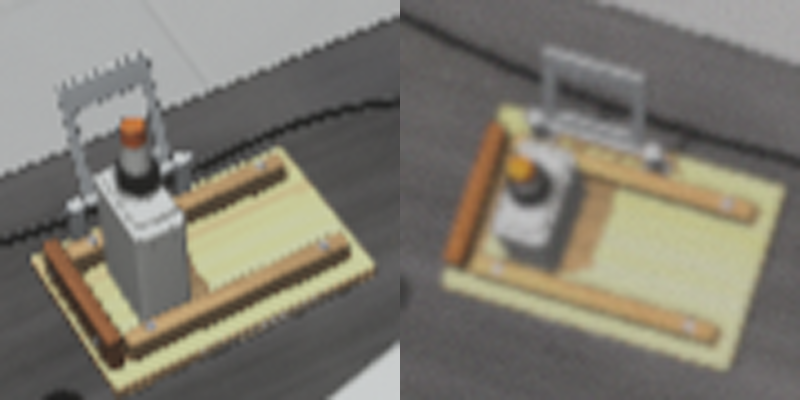

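The left half is the scene view and the right half the top view. The dark-red stop is at the left end, the frame stands open on the far side, and the white bottle with its black collar and orange tip is next to the stop. This white one fits the description. Now I'll compute poses.

```bash
python3 - <<'E'
from h import *
z=np.load("s0.npz")
T=lambda u,v:(195+u/5,165+v/5)
S=lambda u,v:(210+u/4.444,200+v/4.444)
tc=[(100,105),(385,185),(335,368),(45,280)]
sc=[(32,258),(278,150),(375,268),(118,390)]
P=np.array([plane("top",*T(*c),.014) for c in tc]);Q=np.array([plane("scene",*S(*c),.014) for c in sc])
print(P.round(4));print(Q.round(4))
for X in(P,Q): print([round(float(np.linalg.norm(X[i]-X[(i+1)%4])),4) for i in range(4)], "yaw stop", np.degrees(np.arctan2(*(X[0]-X[1])[1::-1])),np.degrees(np.arctan2(*(X[3]-X[2])[1::-1])), np.degrees(np.arctan2(*(X[3]-X[0])[1::-1]))+90)
# orange tip of bottle
def ray(n,u,v):
    a=plane(n,u,v,0);b=plane(n,u,v,.3);return a,(b-a)/np.linalg.norm(b-a)
for n,im,(x0,y0,x1,y1) in(("scene",z['a'],(225,215,260,245)),("top",z['b'],(205,190,235,215))):
    h=cv2.cvtColor(im,cv2.COLOR_BGR2HSV)[y0:y1,x0:x1]
    m=(h[...,0]<22)&(h[...,1]>150)&(h[...,2]>150)
    v,u=np.nonzero(m);print(n,len(u),u.mean()+x0,v.mean()+y0); 
    c=(u.mean()+x0,v.mean()+y0); print(plane(n,*c,.165))
    if n=="scene":A=ray(n,*c)
    else:B=ray(n,*c)
M=np.stack([A[1],-B[1]],1);s=np.linalg.lstsq(M,B[0]-A[0],rcond=None)[0];print(A[0]+s[0]*A[1],B[0]+s[1]*B[1])
# frame outer bar top corners
fs=[(58,85),(150,52)];ft=[(547-400,48),(645-400,75)]
for a,b in zip(fs,ft):
    A=ray("scene",*S(*a));B=ray("top",*T(*b));M=np.stack([A[1],-B[1]],1);s=np.linalg.lstsq(M,B[0]-A[0],rcond=None)[0];print("fr",A[0]+s[0]*A[1],B[0]+s[1]*B[1])
E
```

```text
[[0.5585 0.3342 0.014 ]
 [0.5158 0.1488 0.014 ]
 [0.3965 0.1733 0.014 ]
 [0.4428 0.3597 0.014 ]]
[[0.5569 0.3349 0.014 ]
 [0.5119 0.1555 0.014 ]
 [0.3926 0.1831 0.014 ]
 [0.4377 0.364  0.014 ]]
[0.1903, 0.1218, 0.192, 0.1185] yaw stop 77.03046786788192 76.05162601094464 257.58994860574944
[0.185, 0.1224, 0.1865, 0.1227] yaw stop 75.89508833156141 76.00017679473237 256.30783611876427
scene 11 239.36363636363637 227.9090909090909
[0.48741874 0.29651259 0.165     ]
top 32 212.5625 202.78125
[0.46972506 0.31546296 0.165     ]
[0.46554767 0.31288643 0.19384385] [0.46350739 0.31134974 0.19316912]
fr [0.5640209  0.29181664 0.1392417 ] [0.56315776 0.29113273 0.13891432]
fr [0.54789032 0.2301659  0.13606199] [0.55025269 0.23193045 0.13685478]
```

```bash
cat > plan.py <<'E'
import numpy as np
from scipy.spatial.transform import Rotation as Ro, Slerp
def plan(p,R,p1,R1,n,g,lim=1.0):
    """n rows from pose (p,R) to (p1,R1); rounded rows, follows rounding errors"""
    p=np.array(p,float); p0=p.copy(); R0=R; sl=Slerp([0,1],Ro.concatenate([R0,R1])); out=[]
    for i in range(1,n+1):
        tp=p0+(np.array(p1)-p0)*i/n; tr=sl(i/n)
        s=np.round(R.inv().apply(tp-p)/.03,2); w=np.round(np.degrees((R.inv()*tr).as_rotvec())/6,2)
        s[s==0]=0; w[w==0]=0
        if abs(s).max()>1 or abs(w).max()>1 or np.linalg.norm(s)>1.38: print("OVER",s,w)
        out.append([*s.tolist(),*w.tolist(),g[min(i,len(g))-1]])
        p=p+R.apply(s*.03); R=R*Ro.from_rotvec(np.radians(w*6))
    return out,p,R
def show(rows):
    for i in range(0,len(rows),5):
        c=rows[i:i+5]
        while len(c)<5:c=c+[[0,0,0,0,0,0,c[-1][6]]]
        print(str([[[round(float(v),2) for v in r] for r in c]]).replace(' ','').replace('.0,',',').replace('.0]',']'))
def down(az_y): # tool pointing down, tool y at azimuth az (rad)
    y=np.array([np.cos(az_y),np.sin(az_y),0]);z=np.array([0,0,-1.]);return Ro.from_matrix(np.stack([np.cross(y,z),y,z],1))
E
python3 - <<'E'
from plan import *; from h import read_state
s=read_state(); R=Ro.from_rotvec(s['tcp_rot']);p=s['tool_pos']
print(R.as_matrix().round(2))
# first go out, turning half way
a,p,R=plan(p,R,[.50,-.40,.38],down(np.radians(-25)),13,[1]); 
b,p,R=plan(p,R,[.462,.215,.40],down(np.radians(76.2)),22,[1]); show(a+b)
E
```

```text
[[ 0.97  0.25 -0.  ]
 [ 0.25 -0.97  0.  ]
 [ 0.   -0.   -1.  ]]
OVER [ 1.01 -0.35 -0.19] [ 0.    0.   -0.65]
OVER [ 1.03 -0.28 -0.2 ] [ 0.    0.   -0.65]
OVER [ 1.05 -0.2  -0.2 ] [-0.01  0.   -0.64]
OVER [ 1.06 -0.14 -0.2 ] [ 0.    0.   -0.65]
OVER [ 1.07 -0.07 -0.19] [ 0.    0.   -0.65]
OVER [ 1.07  0.01 -0.2 ] [ 0.    0.   -0.65]
OVER [ 1.07  0.08 -0.2 ] [ 0.   -0.01 -0.65]
OVER [ 1.06  0.16 -0.2 ] [ 0.    0.   -0.65]
OVER [ 1.05  0.22 -0.2 ] [ 0.    0.   -0.64]
OVER [ 1.03  0.29 -0.2 ] [ 0.    0.   -0.65]
[[[0.99,-0.42,-0.2,0,0,-0.65,1],[1.01,-0.35,-0.19,0,0,-0.65,1],[1.03,-0.28,-0.2,0,0,-0.65,1],[1.05,-0.2,-0.2,-0.01,0,-0.64,1],[1.06,-0.14,-0.2,0,0,-0.65,1]]]
[[[1.07,-0.07,-0.19,0,0,-0.65,1],[1.07,0.01,-0.2,0,0,-0.65,1],[1.07,0.08,-0.2,0,-0.01,-0.65,1],[1.06,0.16,-0.2,0,0,-0.65,1],[1.05,0.22,-0.2,0,0,-0.64,1]]]
[[[1.03,0.29,-0.2,0,0,-0.65,1],[1,0.37,-0.19,-0.01,0,-0.65,1],[0.98,0.43,-0.2,0,0,-0.65,1],[0.82,-0.45,-0.03,0,0,-0.77,1],[0.85,-0.37,-0.03,0,0,-0.76,1]]]
[[[0.88,-0.31,-0.03,0,0,-0.77,1],[0.91,-0.24,-0.03,0,0,-0.77,1],[0.92,-0.16,-0.03,0,0,-0.76,1],[0.93,-0.09,-0.03,0,0,-0.77,1],[0.93,-0.02,-0.03,0,0,-0.77,1]]]
[[[0.93,0.06,-0.03,0,0,-0.76,1],[0.93,0.13,-0.04,0,0,-0.77,1],[0.91,0.21,-0.03,0,0,-0.77,1],[0.89,0.28,-0.03,0,0,-0.76,1],[0.86,0.35,-0.03,0,0,-0.77,1]]]
[[[0.84,0.42,-0.03,0,0,-0.77,1],[0.79,0.49,-0.03,0,0,-0.76,1],[0.76,0.54,-0.03,0,0,-0.77,1],[0.71,0.61,-0.03,0,0,-0.77,1],[0.66,0.66,-0.03,0,0,-0.76,1]]]
[[[0.6,0.71,-0.03,0,0,-0.77,1],[0.55,0.76,-0.03,0,0,-0.77,1],[0.48,0.8,-0.03,0,0,-0.76,1],[0.42,0.84,-0.03,0,0,-0.77,1],[0.35,0.86,-0.03,0,0,-0.77,1]]]
```

jog_arm:
  increments:
    - [[1,-0.4,-0.2,0,0,-0.65,1],[1,-0.35,-0.2,0,0,-0.65,1],[1,-0.28,-0.2,0,0,-0.65,1],[1,-0.2,-0.2,0,0,-0.65,1],[1,-0.14,-0.2,0,0,-0.65,1]]

```text
time: 0.52
tool_pos: [0.293, -0.5576, 0.3334]
tcp_rot: [-3.002, -0.921, 0.0]
wrist_force: [0.4, -0.6, 0.0]
width: 1.006
grip_force: 0.0
```

jog_arm:
  increments:
    - [[1,-0.07,-0.2,0,0,-0.65,1],[1,0,-0.2,0,0,-0.65,1],[1,0.08,-0.2,0,0,-0.65,1],[1,0.16,-0.2,0,0,-0.65,1],[1,0.22,-0.2,0,0,-0.65,1]]

```text
time: 0.93
tool_pos: [0.4133, -0.4659, 0.3636]
tcp_rot: [-2.803, -1.416, 0.0]
wrist_force: [-0.2, 0.1, -0.2]
width: 1.0
grip_force: 0.0
```

jog_arm:
  increments:
    - [[1,0.3,-0.2,0,0,-0.65,1],[1,0.37,-0.2,0,0,-0.65,1],[1,0.43,-0.2,0,0,-0.65,1],[0.82,-0.45,0,0,0,-0.77,1],[0.85,-0.37,0,0,0,-0.77,1]]

```text
time: 1.35
tool_pos: [0.4866, -0.3521, 0.3812]
tcp_rot: [-2.497, -1.905, 0.0]
wrist_force: [-0.4, 0.2, -0.0]
width: 0.996
grip_force: 0.0
```

jog_arm:
  increments:
    - [[0.88,-0.3,0,0,0,-0.77,1],[0.9,-0.24,0,0,0,-0.77,1],[0.92,-0.16,0,0,0,-0.77,1],[0.93,-0.1,0,0,0,-0.77,1],[0.93,0,0,0,0,-0.77,1]]

```text
time: 1.77
tool_pos: [0.4761, -0.2123, 0.3813]
tcp_rot: [-2.067, -2.365, 0.0]
wrist_force: [-0.2, 0.4, 0.5]
width: 1.001
grip_force: 0.0
```

jog_arm:
  increments:
    - [[0.93,0.06,0,0,0,-0.77,1],[0.93,0.13,0,0,0,-0.77,1],[0.9,0.2,0,0,0,-0.77,1],[0.9,0.28,0,0,0,-0.77,1],[0.86,0.35,0,0,0,-0.77,1]]

```text
time: 2.18
tool_pos: [0.4663, -0.0729, 0.3814]
tcp_rot: [-1.552, -2.731, 0.0]
wrist_force: [0.3, 0.0, 0.1]
width: 1.004
grip_force: 0.0
```

jog_arm:
  increments:
    - [[0.84,0.4,0,0,0,-0.77,1],[0.8,0.5,0,0,0,-0.77,1],[0.76,0.55,0,0,0,-0.77,1],[0.7,0.6,0,0,0,-0.77,1],[0.66,0.66,0,0,0,-0.77,1]]

```text
time: 2.6
tool_pos: [0.4566, 0.0667, 0.3815]
tcp_rot: [-0.973, -2.986, 0.0]
wrist_force: [0.8, 0.3, 0.1]
width: 1.001
grip_force: 0.0
```

jog_arm:
  increments:
    - [[0.6,0.7,0,0,0,-0.77,1],[0.55,0.75,0,0,0,-0.77,1],[0.5,0.8,0,0,0,-0.77,1],[0.4,0.85,0,0,0,-0.77,1],[0,0,0,0,0,0,1]]

```text
time: 3.02
tool_pos: [0.4484, 0.1809, 0.3813]
tcp_rot: [-0.477, -3.104, -0.003]
wrist_force: [-1.0, -0.1, 0.1]
width: 0.998
grip_force: 0.0
```

```bash
python3 - <<'E'
from h import *
from scipy.spatial.transform import Rotation as Ro
s=read_state();im,d=snap("wrist")
np.savez("w0.npz",im=im,d=d,p=s['tool_pos'],r=s['tcp_rot'])
print(s['tool_pos'],s['tcp_rot'],s['q'],s['time']);print(Ro.from_rotvec(s['tcp_rot']).as_matrix().round(3))
cv2.imwrite("pics/w0.png",im)
E
```

```text
[0.44836697 0.18094586 0.38133454] [-0.4766068  -3.10371152 -0.00324709] [ 0.33061494 -0.14506972  1.894509    0.00256833  1.39252076 -0.9358972 ] 3.0167
[[-0.954  0.3   -0.001]
 [ 0.3    0.954  0.002]
 [ 0.002  0.002 -1.   ]]
```

View pics/w0.png

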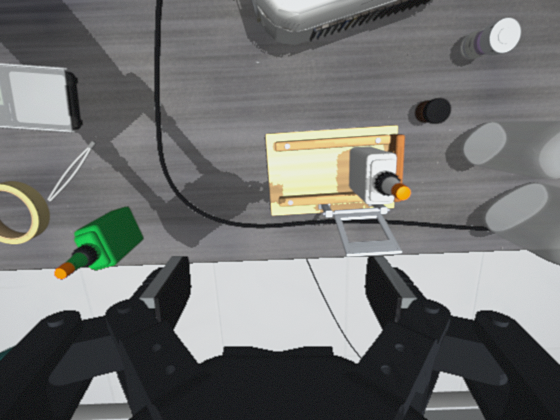

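The wrist view shows the jig at (268–408, 125–216), the bottle's orange tip at (400,192), the stop at (400,155) and the open frame at (365,232). The fingers are at the bottom.

```bash
cat >> h.py <<'E'
from scipy.spatial.transform import Rotation as Ro
class W:
    def __init__(s,f):
        z=np.load(f);s.im=z['im'];s.d=z['d'];k=viewer.camera_params("wrist");s.k=k;H=np.array(k['hand_eye']);Rt=Ro.from_rotvec(z['r']).as_matrix()
        s.A=Rt@H[:3,:3];s.o=Rt@H[:3,3]+z['p']
    def ray(s,u,v):
        k=s.k;return s.A@np.array([(u-k['cx'])/k['fx'],(v-k['cy'])/k['fy'],1.])
    def plane(s,u,v,h):
        r=s.ray(u,v);return s.o+r*(h-s.o[2])/r[2]
    def dep(s,u,v): return s.o+s.ray(u,v)*s.d[int(v),int(u)]
E
python3 - <<'E'
from h import *
w=W("w0.npz");print(w.o)
hsv=cv2.cvtColor(w.im,cv2.COLOR_BGR2HSV)
H,S,V=[hsv[...,i].astype(int) for i in range(3)]
roi=np.zeros(H.shape,bool);roi[110:260,255:420]=1
ye=roi&(H>18)&(H<35)&(S>60)&(V>120)
wood=roi&(H<19)&(S>90)&(V>60)
vv,uu=np.mgrid[:420,:560]
k=w.k;pts=w.o+np.einsum('ij,hwj->hwi',w.A,np.stack([(uu-k['cx'])/k['fx'],(vv-k['cy'])/k['fy'],np.ones_like(uu,float)],-1))*w.d[...,None]
print("yellow z",np.percentile(pts[ye][:,2],[5,50,95]))
m=(ye)
P=np.array([w.plane(u,v,.014)[:2] for v,u in zip(*np.nonzero(m))])
r=cv2.minAreaRect((P*1000).astype(np.float32));print("rect",r,cv2.boxPoints(r).round(1).tolist())
or_=np.zeros_like(roi);or_[175:205,390:416]=1;or_&=(H<20)&(S>150)&(V>130)
v,u=np.nonzero(or_);print("orange",len(u),u.mean(),v.mean(),u.min(),u.max(),v.min(),v.max());q=pts[or_];print(np.median(q,0),np.percentile(q[:,2],[5,95]));print(w.plane(u.mean(),v.mean(),.166))
e=np.radians(75.5)
# stop: dark red
st=roi&(H<12)&(S>110)&(uu>392)&(vv<185)
q=pts[st];print("stop",len(q),np.median(q,0),np.percentile(q[:,2],[5,50,95]))
t=np.array([np.cos(e),np.sin(e)])
tt=q[q[:,2]>.035];print("stop top along ex",np.percentile(tt[:,:2]@t,[2,50,98]),"across",np.percentile(tt[:,:2]@[-t[1],t[0]],[2,98]))
# white body top: z ~ .116
wb=(pts[...,2]>.11)&(pts[...,2]<.123)&roi&(S<60)&(vv<200)&(uu>345)
print("bottle top",wb.sum(),cv2.minAreaRect((pts[wb][:,:2]*1000).astype(np.float32)))
rl=roi&wood&(pts[...,2]>.028)&(pts[...,2]<.040)&(uu<390)
R=pts[rl]@np.array([[t[0],-t[1]],[t[1],t[0]],[0,0]]);lo=R[R[:,1]<np.median(R[:,1].mean())];hi=R[R[:,1]>=R[:,1].mean()]
for x in(lo,hi):
    print("rail",len(x),np.percentile(x[:,0],[1,99]),np.percentile(x[:,1],[2,98]),np.polyfit(x[:,0],x[:,1],1))
fr=(pts[...,2]>.09)&roi&(S<60)&(vv>205)
q=pts[fr];print("frame",len(q),q[:,2].max());qq=q[q[:,2]>q[:,2].max()-.012];print(np.median(qq,0),np.ptp(qq[:,:2]@t))
E
```

```text
[0.37977432 0.20306653 0.45049259]
yellow z [0.01164281 0.03216601 0.17034833]
rect ((479.96563720703125, 267.5618591308594), (211.98516845703125, 123.21275329589844), 76.3571548461914) [[395.1000061035156, 179.10000610351562], [514.7999877929688, 150.0], [564.7999877929688, 356.0], [445.1000061035156, 385.1000061035156]]
orange 84 400.9047619047619 190.23809523809524 395 410 175 200
[0.48692065 0.30241557 0.16895815] [0.04399511 0.1711112 ]
[0.48187486 0.29884048 0.166     ]
stop 17 [0.47608344 0.30931606 0.13360347] [0.00762792 0.13360347 0.16308404]
stop top along ex [0.40679963 0.41073379 0.4204808 ] across [-0.38748547 -0.38553914]
bottle top 588 ((481.8328552246094, 299.00238037109375), (28.793498992919922, 47.04384994506836), 72.18836975097656)
rail 189 [0.2884843  0.39801596] [-0.44008612 -0.42831461] [ 0.0178168  -0.43697134]
rail 252 [0.28714447 0.44454971] [-0.36009249 -0.34725963] [ 0.00196509 -0.35420282]
frame 1107 0.45049258694481453
[0.37977432 0.20306653 0.45049259] 0.0
```

jog_arm:
  increments:
    - [[0,0,0,-1,0,0,-0.44],[0,0,0,-1,0,0,-0.44],[0,0,0,-1,0,0,-0.44],[0,0,0,-1,0,0,-0.44],[0,0,0,0,0,0,-0.44]]

```text
time: 3.48
tool_pos: [0.4482, 0.1746, 0.3803]
tcp_rot: [0.476, 2.974, 0.634]
wrist_force: [-0.2, 0.0, -1.2]
width: 0.302
grip_force: 0.0
```

```bash
python3 - <<'E'
from h import *
s=read_state();print(s['tool_pos'],s['q'],s['width']);R=Ro.from_rotvec(s['tcp_rot']).as_matrix();print(R.round(3))
np.savez("tilt.npz",**{k:s[k] for k in('tool_pos','q','tcp_rot')})
E
```

```text
[0.44821391 0.17461362 0.38033478] [ 0.10322885 -0.26906399  2.03982784  0.40823418  1.22098562 -1.26302049] 0.3024448945964464
[[-0.95   0.285  0.125]
 [ 0.311  0.867  0.388]
 [ 0.002  0.408 -0.913]]
```

```bash
cat > kin.py <<'E'
import numpy as np
from scipy.optimize import least_squares
from scipy.spatial.transform import Rotation as Ro
D=[([-1.35592,.264659,1.605253,0,1.273684,-.036896],[.168048,-.653215,.302691],[-3.114754,-.394179,.000266]),
([.330615,-.14507,1.894509,.002568,1.392521,-.935897],[.448367,.180946,.381335],[-.476607,-3.103712,-.003247])]
z=np.load("tilt.npz");D.append((z['q'],z['tool_pos'],z['tcp_rot']))
def E(a,x): return Ro.from_euler(a,x)
def fk(q,P=None):
    P=G if P is None else P
    d1,L2,L3,d6,a1=P[:5]
    A=E('z',q[0])*E('y',q[1]);B=A*E('y',q[2]);C=B*E('z',q[3])*E('y',q[4])*E('z',q[5])
    p=E('z',q[0]).apply([a1,0,d1])+A.apply([0,0,L2])+B.apply([0,0,L3])+C.apply([0,0,d6])
    return p,C*E('z',np.pi/2*SG)
SG=-1
def err(P): return np.concatenate([np.r_[fk(q,P)[0]-p] for q,p,r in D])
rr=[(fk(q,[0]*5)[1].inv()*Ro.from_rotvec(r)).magnitude() for q,p,r in D]
if max(rr)>1: SG=1
f=least_squares(err,[.25,.5,.57,.25,0]);G=f.x
LO=np.array([-2.63,-.94,.31,-1.31,0,-2.55]);HI=np.array([2.63,2.18,2.57,4.45,2.66,2.55])
def ik(p,R,q0):
    e=lambda q:np.r_[(fk(q)[0]-p)*10,(fk(q)[1].inv()*R).as_rotvec()]
    r=least_squares(e,np.clip(q0,LO+1e-6,HI-1e-6),bounds=(LO,HI));return r.x,np.linalg.norm(r.fun)
O=np.array([.4726,.2529,0]);ya=np.radians(76.2);ex=np.array([np.cos(ya),np.sin(ya),0]);ey=np.array([-ex[1],ex[0],0]);ez=np.array([0,0,1.])
def J(x,y,z): return O+(x*ex+y*ey)/1000+ez*z/1000
def tool(phi):
    zt=np.sin(phi)*ex-np.cos(phi)*ez;yt=np.cos(phi)*ex+np.sin(phi)*ez
    return Ro.from_matrix(np.stack([np.cross(yt,zt),yt,zt],1))
def toJ(p): p=np.array(p)-O;return np.array([p@ex,p@ey,p[2]])*1000
F=29.;YB=2.
def tcpA(th,h=202,a=18): # aligned with bottle
    return J(F+a*np.cos(th)-h*np.sin(th),YB,14+a*np.sin(th)+h*np.cos(th))
def tcpB(th,phi,s,g,dz=0): # lower pad under the tip corner
    c=np.array([F+10.5*np.cos(th)-158*np.sin(th),14+10.5*np.sin(th)+158*np.cos(th)+dz])
    p=c-s*np.array([np.sin(phi),-np.cos(phi)])+g/2*np.array([np.cos(phi),np.sin(phi)])
    return J(p[0],YB,p[1])
E
python3 - <<'E'
from kin import *
import kin
print(kin.SG,G.round(4),abs(f.fun).max(),[round((fk(q)[1].inv()*Ro.from_rotvec(r)).magnitude(),4) for q,p,r in D])
q=np.array(D[1][0])
d=np.radians
for n,p,R in [("A0",tcpA(0),tool(0))]+[(f"A{t}",tcpA(d(t)),tool(d(t))) for t in(15,30,45,60)]+[(f"B{t}",tcpB(d(t),d(60),s,g),tool(d(60))) for t,s,g in((62,45,26),(75,55,44),(90,62,50))]:
    q,e=ik(p,R,q);print(n,toJ(p).round(0),q.round(2),round(e,4))
E
```

```text
1 [0.2933 0.5259 0.5532 0.3361 0.0097] 0.02497761770544399 [0.0, 0.0, 0.0]
A0 [ 47.   2. 216.] [ 0.56  0.13  1.93  0.    1.08 -0.77] 0.0
A15 [ -6.   2. 214.] [ 0.35 -0.02  2.12  0.28  0.91 -1.14] 0.0
A30 [-56.   2. 198.] [ 0.08 -0.07  2.28  0.67  0.87 -1.67] 0.0
A45 [-101.    2.  170.] [-0.19  0.03  2.38  1.01  0.99 -2.22] 0.0
A60 [-137.    2.  131.] [-0.39  0.27  2.38  1.13  1.16 -2.55] 0.0688
B62 [-138.    2.  131.] [-0.39  0.27  2.38  1.13  1.16 -2.55] 0.0681
B75 [-158.    2.  112.] [-0.43  0.31  2.37  1.09  1.15 -2.55] 0.1038
B90 [-170.    2.   77.] [-0.44  0.39  2.34  1.06  1.12 -2.55] 0.158
```

```bash
python3 - <<'E'
s=open('kin.py').read()
s=s.replace("d1,L2,L3,d6,a1=P[:5]","d1,L2,L3,d6,a1,a2=P[:6]").replace("[0]*5","[0]*6").replace(".25,0]);G",".25,0,0]);G").replace("A.apply([0,0,L2])","A.apply([a2,0,L2])")
s=s.replace("def toJ","HT=E('z',np.pi)\ndef toolh(phi): return tool(phi)*HT\ndef toJ")
open('kin.py','w').write(s)
E
python3 - <<'E'
from kin import *
from plan import plan,show
print(G.round(4),abs(f.fun).max())
d=np.radians
q=np.array([.56,.13,1.93,0,1.08,2.37])
for n,p,R in [("A0",tcpA(0),tool(0))]+[(f"A{t}",tcpA(d(t)),toolh(d(t))) for t in(0,15,30,45,60)]+[(f"B{t}",tcpB(d(t),d(60),s,g),toolh(d(60))) for t,s,g in((62,45,26),(75,55,44),(90,62,50))]:
    if n=="A0" and R.as_matrix()[0,1]>0: continue
    q,e=ik(p,R,q);print(n,toJ(p).round(0),q.round(2),round(e,4))
p=D[2][1];R=Ro.from_rotvec(D[2][2])
a,p,R=plan(p,R,p,tool(0),5,[-.44]);
b,p,R=plan(p,R,J(30,2,340),tool(0)*E('z',d(60)),10,[-.2])
b2,p,R=plan(p,R,J(47,2,320),tool(0)*E('z',d(120)),10,[-.2])
c,p,R=plan(p,R,J(47,2,300),toolh(0),10,[-.2]);show(a+b+b2+c)
E
```

```text
[ 0.3172  0.5316  0.6701  0.3381 -0.0757 -0.029 ] 0.024931197708297936
A0 [ 47.   2. 216.] [ 0.56  0.13  1.89 -0.    1.12  2.37] 0.0
A15 [ -6.   2. 214.] [ 0.35 -0.03  2.07  0.27  0.96  2.02] 0.0
A30 [-56.   2. 198.] [ 0.08 -0.09  2.21  0.63  0.94  1.53] 0.0
A45 [-101.    2.  170.] [-0.2  -0.01  2.29  0.94  1.06  1.04] 0.0
A60 [-137.    2.  131.] [-0.42  0.22  2.3   1.12  1.25  0.65] 0.0
B62 [-138.    2.  131.] [-0.42  0.22  2.3   1.11  1.25  0.65] 0.0
B75 [-158.    2.  112.] [-0.47  0.26  2.29  1.09  1.26  0.6 ] 0.0
B90 [-170.    2.   77.] [-0.5   0.34  2.28  1.09  1.24  0.53] 0.0
[[[0,0,0,0.8,0.03,-0.14,-0.44],[0,0,0,0.8,0.02,-0.15,-0.44],[0,0,0,0.81,0.03,-0.14,-0.44],[0,0,0,0.8,0.03,-0.14,-0.44],[0,0,0,0.8,0.02,-0.15,-0.44]]]
[[[-0.01,0.37,0.13,0,0,1,-0.2],[0.03,0.37,0.14,0,0,1,-0.2],[0.07,0.37,0.13,0,0,1,-0.2],[0.1,0.36,0.14,0,0,1,-0.2],[0.15,0.34,0.13,0,0,1,-0.2]]]
[[[0.17,0.33,0.14,0,0,1,-0.2],[0.21,0.31,0.13,0,0,1,-0.2],[0.25,0.28,0.14,0,0,1,-0.2],[0.27,0.26,0.13,0,0,1,-0.2],[0.29,0.23,0.13,0,0,1,-0.2]]]
[[[0.05,0.03,0.07,0,0,1,-0.2],[0.05,0.02,0.06,0,0,1,-0.2],[0.06,0.02,0.07,0,0,1,-0.2],[0.05,0.01,0.07,0,0,1,-0.2],[0.06,0.01,0.07,0,0,1,-0.2]]]
[[[0.05,0,0.06,0,0,1,-0.2],[0.06,-0.01,0.07,0,0,1,-0.2],[0.05,-0.01,0.07,0,0,1,-0.2],[0.06,-0.02,0.06,0,0,1,-0.2],[0.05,-0.03,0.07,0,0,1,-0.2]]]
[[[0,0,0.07,0,0,1,-0.2],[0,0,0.06,0,0,1,-0.2],[0,0,0.07,0,0,1,-0.2],[0,0,0.07,0,0,1,-0.2],[0,0,0.06,0,0,1,-0.2]]]
[[[0,0,0.07,0,0,1,-0.2],[0,0,0.07,0,0,1,-0.2],[0,0,0.06,0,0,1,-0.2],[0,0,0.07,0,0,1,-0.2],[0,0,0.07,0,0,1,-0.2]]]
```

jog_arm:
  increments:
    - [[0,0,0,0.8,0,-0.14,-0.44],[0,0,0,0.8,0.05,-0.14,-0.44],[0,0,0,0.8,0,-0.14,-0.44],[0,0,0,0.8,0.05,-0.14,-0.44],[0,0,0,0.8,0,-0.14,-0.44]]

```text
time: 3.9
tool_pos: [0.4498, 0.1763, 0.3827]
tcp_rot: [0.376, 3.113, -0.013]
wrist_force: [0.5, 0.3, -0.5]
width: 0.275
grip_force: 0.0
```

jog_arm:
  increments:
    - [[0,0.37,0.13,0,0,1,-0.2],[0,0.37,0.13,0,0,1,-0.2],[0.07,0.37,0.13,0,0,1,-0.2],[0.1,0.36,0.13,0,0,1,-0.2],[0.15,0.34,0.13,0,0,1,-0.2]]

```text
time: 4.32
tool_pos: [0.4649, 0.2309, 0.3622]
tcp_rot: [1.176, 2.906, -0.004]
wrist_force: [0.2, 0.2, -0.2]
width: 0.404
grip_force: 0.0
```

jog_arm:
  increments:
    - [[0.17,0.33,0.13,0,0,1,-0.2],[0.2,0.3,0.13,0,0,1,-0.2],[0.25,0.28,0.13,0,0,1,-0.2],[0.27,0.26,0.13,0,0,1,-0.2],[0.3,0.23,0.13,0,0,1,-0.2]]

```text
time: 4.73
tool_pos: [0.4798, 0.2847, 0.3426]
tcp_rot: [1.887, 2.502, -0.001]
wrist_force: [0.1, -0.0, -0.8]
width: 0.4
grip_force: 0.0
```

jog_arm:
  increments:
    - [[0.05,0,0,0,0,1,-0.2],[0.05,0,0,0,0,1,-0.2],[0.05,0,0,0,0,1,-0.2],[0.05,0,0,0,0,1,-0.2],[0.05,0,0,0,0,1,-0.2]]

```text
time: 5.15
tool_pos: [0.4791, 0.2917, 0.3428]
tcp_rot: [2.471, 1.929, 0.002]
wrist_force: [-1.0, 1.0, -0.5]
width: 0.399
grip_force: 0.0
```

jog_arm:
  increments:
    - [[0.05,0,0,0,0,1,-0.2],[0.05,0,0,0,0,1,-0.2],[0.05,0,0,0,0,1,-0.2],[0.05,0,0,0,0,1,-0.2],[0.05,0,0,0,0,1,-0.2]]

```text
time: 5.57
tool_pos: [0.4823, 0.2983, 0.3428]
tcp_rot: [2.886, 1.224, 0.005]
wrist_force: [0.5, -0.1, -0.3]
width: 0.4
grip_force: 0.0
```

jog_arm:
  increments:
    - [[0,0,0,0,0,1,-0.2],[0,0,0,0,0,1,-0.2],[0,0,0,0,0,1,-0.2],[0,0,0,0,0,1,-0.2],[0,0,0,0,0,1,-0.2]]

```text
time: 5.98
tool_pos: [0.4823, 0.2983, 0.3428]
tcp_rot: [3.106, 0.435, 0.007]
wrist_force: [-0.2, -0.4, 0.3]
width: 0.399
grip_force: 0.0
```

jog_arm:
  increments:
    - [[0,0,0,0,0,1,-0.2],[0,0,0,0,0,1,-0.2],[0,0,0,0,0,1,-0.2],[0,0,0,0,0,1,-0.2],[0,0,0,0,0,0,-0.2]]

```text
time: 6.4
tool_pos: [0.4823, 0.2983, 0.3428]
tcp_rot: [3.13, -0.216, 0.009]
wrist_force: [0.1, -0.5, -0.5]
width: 0.4
grip_force: 0.0
```

```bash
python3 - <<'E'
from h import *; from kin import *
s=read_state();im,d=snap("wrist");np.savez("w1.npz",im=im,d=d,p=s['tool_pos'],r=s['tcp_rot'])
print(toJ(s['tool_pos']),s['q'],s['width']);print((toolh(0).inv()*Ro.from_rotvec(s['tcp_rot'])).as_rotvec(degrees=True))
cv2.imwrite("pics/w1.png",im)
print((fk(s['q'])[0]-s['tool_pos']))
E
```

```text
[ 46.42832804   1.43949852 342.81448729] [ 0.51324331  0.03670643  1.79159514 -0.00679665  1.31091015  2.22340821] 0.40033521868534044
[-0.1989749   0.34768371 -5.91436615]
[ 0.00987265 -0.02349331 -0.00203043]
```

View pics/w1.png

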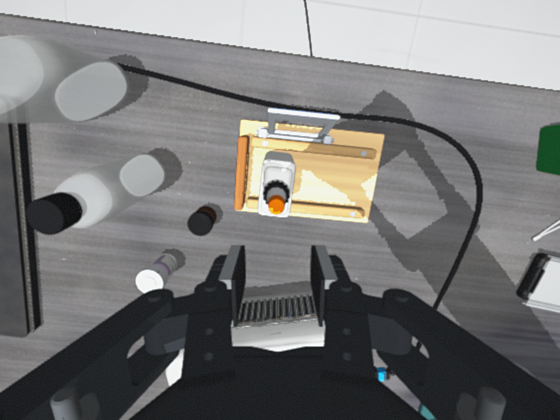

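The tool is above the bottle: cap at (276,205), stop at (242,173), frame bar at (304,117), base at (237–384, 120–222). I'll measure again from here.

```bash
python3 - <<'E'
from h import *; from kin import *
w=W("w1.npz");hsv=cv2.cvtColor(w.im,cv2.COLOR_BGR2HSV)
H,S,V=[hsv[...,i].astype(int) for i in range(3)];vv,uu=np.mgrid[:420,:560];k=w.k
pts=w.o+np.einsum('ij,hwj->hwi',w.A,np.stack([(uu-k['cx'])/k['fx'],(vv-k['cy'])/k['fy'],np.ones_like(uu,float)],-1))*w.d[...,None]
Pj=np.stack([(pts-O)@ex,(pts-O)@ey,pts[...,2]],-1)*1000
roi=(uu>225)&(uu<395)&(vv>100)&(vv<232)&(w.d>0)
o=roi&(H<18)&(S>170)&(V>170)&(abs(uu-276)<14)&(abs(vv-204)<14)&(Pj[...,2]>140);print("cap",o.sum(),np.median(Pj[o],0),"bbox",Pj[o].min(0),Pj[o].max(0))
print("cap plane172",toJ(w.plane(uu[o].mean(),vv[o].mean(),.168)))
b=roi&(Pj[...,2]>112)&(Pj[...,2]<122)&(S<50)&(abs(uu-278)<25)&(vv>140);q=Pj[b][:,:2].astype(np.float32);print("shoulder",b.sum(),cv2.minAreaRect(q))
f=roi&(Pj[...,2]>20)&(Pj[...,2]<45)&(H<16)&(S>130)&(uu<255);print("stop",f.sum(),np.percentile(Pj[f],[3,50,97],axis=0))
y=roi&(Pj[...,2]>9)&(Pj[...,2]<20)&(S>60);print("base",y.sum(),cv2.minAreaRect(Pj[y][:,:2].astype(np.float32)))
for lo,hi in((-45,-30),(30,50)):
    r=roi&(Pj[...,2]>29)&(Pj[...,2]<40)&(Pj[...,1]>lo)&(Pj[...,1]<hi)&(S>80);print("rail",r.sum(),np.percentile(Pj[r],[2,50,98],axis=0).round(1).tolist(),np.polyfit(Pj[r][:,0],Pj[r][:,1],1))
fr=roi&(Pj[...,2]>110)&(Pj[...,1]<-50);print("frame",fr.sum(),np.percentile(Pj[fr],[3,50,97],axis=0).round(1).tolist())
E
```

```text
cap 146 [ 47.67083323  -1.26354823 170.7245033 ] bbox [ 41.93554804  -6.66609543 168.41349149] [ 54.2843523    4.86147439 172.16012098]
cap plane172 [ 47.6726192   -0.46707265 168.        ]
shoulder 518 ((48.26337814331055, 0.20132827758789062), (48.52618408203125, 27.532094955444336), 89.0127182006836)
stop 416 [[ 87.53396722 -45.36849828  37.54719111]
 [ 91.47494942  -4.90651488  44.16412356]
 [ 98.55966447  39.18032716  44.93920056]]
base 4382 ((6.476417541503906, -13.810173034667969), (189.64935302734375, 142.65423583984375), 0.29542407393455505)
rail 830 [[-71.5, -44.8, 30.4], [-6.3, -39.7, 32.8], [83.2, -34.4, 34.5]] [ 1.25077484e-03 -3.96783403e+01]
rail 680 [[-71.5, 33.7, 29.6], [-16.4, 38.4, 32.7], [82.1, 45.0, 34.4]] [-2.91643834e-03  3.87509725e+01]
frame 822 [[1.9, -79.6, 115.8], [31.9, -75.1, 135.7], [61.9, -69.2, 140.4]]
```

```bash
sed -i 's/^F=29.;YB=2./F=30.;YB=-0.5/' kin.py; python3 - <<'E'
from kin import *
from plan import plan,show
from h import read_state
s=read_state();p=s['tool_pos'];R=Ro.from_rotvec(s['tcp_rot'])
a,p,R=plan(p,R,tcpA(0,240),toolh(0),5,[-.2])
b,p,R=plan(p,R,tcpA(0),toolh(0),5,[-.2,-.2,-.3,-.4,-.44])
show(a+b);print()
d=np.radians
for i in range(1,11):
    c,p,R=plan(p,R,tcpA(d(2*i)),toolh(d(2*i)),1,[-.44]);a=c if i==1 else a+c
show(a)
E
```

```text
[[[0.01,-0.01,0.59,0.01,-0.01,0.21,-0.2],[0.01,-0.01,0.59,0,-0.01,0.2,-0.2],[0.01,-0.01,0.6,0.01,-0.01,0.21,-0.2],[0.02,-0.01,0.59,0,-0.01,0.21,-0.2],[0.01,-0.01,0.59,0.01,-0.02,0.2,-0.2]]]
[[[0,0,0.25,0,0,0,-0.2],[0,0,0.26,0,0,0,-0.2],[0,0,0.25,0,0,0,-0.3],[0,0,0.25,0,0,0,-0.4],[0,0,0.26,0,0,0,-0.44]]]

[[[0,0.23,-0.02,0.33,0,0,-0.44],[0,0.24,-0.02,0.33,0,0,-0.44],[0,0.23,-0.01,0.34,0,0,-0.44],[0,0.24,-0.02,0.33,0,0,-0.44],[0,0.24,-0.02,0.33,0,0,-0.44]]]
[[[0,0.23,-0.01,0.34,0,0,-0.44],[0,0.24,-0.02,0.33,0.01,0,-0.44],[0,0.23,-0.02,0.33,0,0,-0.44],[0,0.24,-0.01,0.34,0,0,-0.44],[0,0.23,-0.02,0.33,0,0,-0.44]]]
```

jog_arm:
  increments:
    - [[0.01,-0.01,0.6,0,-0.01,0.2,-0.2],[0.01,-0.01,0.6,0,-0.01,0.2,-0.2],[0.01,-0.01,0.6,0.01,-0.01,0.2,-0.2],[0.01,-0.01,0.6,0,-0.01,0.2,-0.2],[0.01,-0.01,0.6,0.01,-0.01,0.2,-0.2]]

```text
time: 6.87
tool_pos: [0.4841, 0.2997, 0.2521]
tcp_rot: [3.12, -0.371, 0.001]
wrist_force: [0.4, -0.4, -1.0]
width: 0.403
grip_force: 0.0
```

jog_arm:
  increments:
    - [[0,0,0.25,0,0,0,-0.2],[0,0,0.25,0,0,0,-0.2],[0,0,0.25,0,0,0,-0.2],[0,0,0.25,0,0,0,-0.2],[0,0,0.25,0,0,0,-0.2]]

```text
time: 7.28
tool_pos: [0.4843, 0.3002, 0.2157]
tcp_rot: [-3.117, 0.372, -0.002]
wrist_force: [-0.4, 0.4, -0.1]
width: 0.399
grip_force: 0.0
```

jog_arm:
  increments:
    - [[0,0,0,0,0,0,-0.25],[0,0,0,0,0,0,-0.3],[0,0,0,0,0,0,-0.35],[0,0,0,0,0,0,-0.4],[0,0,0,0,0,0,-0.44]]

```text
time: 7.7
tool_pos: [0.4841, 0.3002, 0.216]
tcp_rot: [-3.117, 0.373, -0.001]
wrist_force: [-0.6, -0.5, 0.4]
width: 0.284
grip_force: 0.0
```

```bash
python3 - <<'E'
from h import *; from kin import *
s=read_state();im,d=snap("wrist");np.savez("w2.npz",im=im,d=d,p=s['tool_pos'],r=s['tcp_rot'])
print(toJ(s['tool_pos']),s['width'],s['grip_force']);print((toolh(0).inv()*Ro.from_rotvec(s['tcp_rot'])).as_rotvec(degrees=True))
cv2.imwrite("pics/w2.png",im)
E
```

```text
[4.86452494e+01 6.18323866e-02 2.16042356e+02] 0.2835013406079907 0.0
[ 0.13069077  0.0286042  -0.15274842]
```

View pics/w2.png

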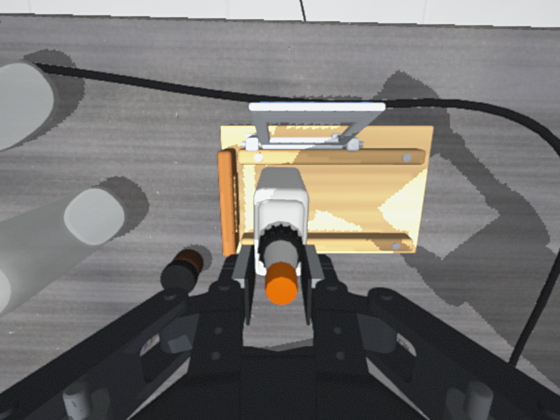

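The cap (281,283) sits centred between the two fingers (about 255 and 308) and touches neither. I'll start the tilt.

jog_arm:
  increments:
    - [[0,0.24,-0.02,0.33,0,0,-0.44],[0,0.24,-0.02,0.33,0,0,-0.44],[0,0.23,-0.01,0.34,0,0,-0.44],[0,0.24,-0.02,0.33,0,0,-0.44],[0,0.24,-0.02,0.33,0,0,-0.44]]

```text
time: 8.17
tool_pos: [0.4755, 0.2652, 0.2161]
tcp_rot: [-2.944, 0.352, -0.032]
wrist_force: [-0.3, -0.2, -0.1]
width: 0.278
grip_force: 0.1
```

jog_arm:
  increments:
    - [[0,0.23,-0.01,0.34,0,0,-0.44],[0,0.24,-0.02,0.33,0,0,-0.44],[0,0.23,-0.02,0.33,0,0,-0.44],[0,0.24,-0.01,0.34,0,0,-0.44],[0,0.23,-0.02,0.33,0,0,-0.44]]

```text
time: 8.58
tool_pos: [0.4673, 0.2313, 0.2099]
tcp_rot: [-2.772, 0.331, -0.06]
wrist_force: [0.6, -1.1, -0.8]
width: 0.282
grip_force: 0.0
```

```bash
python3 - <<'E'
from h import *; from kin import *
s=read_state();im,d=snap("wrist");np.savez("w3.npz",im=im,d=d,p=s['tool_pos'],r=s['tcp_rot'])
print(toJ(s['tool_pos']),toJ(tcpA(np.radians(20))),s['width'],s['grip_force'],s['q']);print((toolh(0).inv()*Ro.from_rotvec(s['tcp_rot'])).as_rotvec(degrees=True))
a,_=snap("scene")
A=cv2.resize(a[195:285,200:300],None,fx=4,fy=4,interpolation=cv2.INTER_CUBIC)
cv2.imwrite("pics/w3.png",np.hstack([im[130:420:1,120:440],A[:290,:400]]))
E
```

```text
[-2.22187989e+01 -4.30568122e-02  2.09879183e+02] [-22.17360178  -0.5        209.97427198] 0.28156552860916434 0.012070709525460188 [ 0.24971385 -0.03462829  2.15184627  0.40127693  0.89365739  1.82545695]
[20.18675031  0.02482734 -0.16231022]
```

View pics/w3.png

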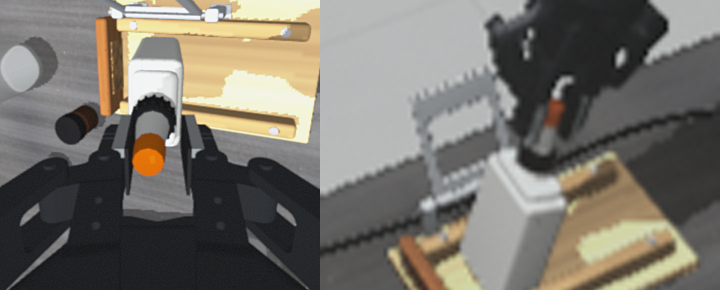

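The bottle leans about 20° with the tool, pushed by the stop-side finger. The cap in the left half at (149,150) lies near the left pad. I'll keep tilting to 60°.

jog_arm:
  increments:
    - [[0,0.24,-0.02,0.33,0,0,-0.44],[0,0.24,-0.02,0.33,0,0,-0.44],[0,0.23,-0.01,0.34,0,0,-0.44],[0,0.24,-0.02,0.33,0,0,-0.44],[0,0.24,-0.02,0.33,0,0,-0.44]]

```text
time: 9.1
tool_pos: [0.4597, 0.1991, 0.1979]
tcp_rot: [-2.601, 0.31, -0.084]
wrist_force: [-1.0, -0.6, -0.2]
width: 0.281
grip_force: 0.1
```

jog_arm:
  increments:
    - [[0,0.23,-0.01,0.34,0,0,-0.44],[0,0.24,-0.02,0.33,0,0,-0.44],[0,0.23,-0.02,0.33,0,0,-0.44],[0,0.24,-0.01,0.34,0,0,-0.44],[0,0.23,-0.02,0.33,0,0,-0.44]]

```text
time: 9.52
tool_pos: [0.4525, 0.1694, 0.18]
tcp_rot: [-2.428, 0.289, -0.106]
wrist_force: [-0.2, -0.1, 0.6]
width: 0.281
grip_force: 0.2
```

jog_arm:
  increments:
    - [[0,0.24,-0.02,0.33,0,0,-0.44],[0,0.24,-0.02,0.33,0,0,-0.44],[0,0.23,-0.01,0.34,0,0,-0.44],[0,0.24,-0.02,0.33,0,0,-0.44],[0,0.24,-0.02,0.33,0,0,-0.44]]

```text
time: 9.93
tool_pos: [0.4461, 0.1425, 0.157]
tcp_rot: [-2.256, 0.269, -0.126]
wrist_force: [-0.0, -0.6, -0.3]
width: 0.278
grip_force: 0.2
```

jog_arm:
  increments:
    - [[0,0.23,-0.01,0.34,0,0,-0.44],[0,0.24,-0.02,0.33,0,0,-0.44],[0,0.23,-0.02,0.33,0,0,-0.44],[0,0.24,-0.01,0.34,0,0,-0.44],[0,0.23,-0.02,0.33,0,0,-0.44]]

```text
time: 10.35
tool_pos: [0.4408, 0.1205, 0.1297]
tcp_rot: [-2.082, 0.248, -0.143]
wrist_force: [-1.3, 0.6, -1.6]
width: 0.283
grip_force: 0.3
```

```bash
python3 - <<'E'
from h import *; from kin import *
s=read_state();im,d=snap("wrist");np.savez("w4.npz",im=im,d=d,p=s['tool_pos'],r=s['tcp_rot'])
print(toJ(s['tool_pos']),toJ(tcpA(np.radians(60))),s['width'],s['grip_force'],s['q']);print((toolh(0).inv()*Ro.from_rotvec(s['tcp_rot'])).as_rotvec(degrees=True))
a,e=snap("scene");np.savez("s4.npz",a=a,d=e)
A=cv2.resize(a[195:285,200:300],None,fx=4,fy=4,interpolation=cv2.INTER_CUBIC)
cv2.imwrite("pics/w4.png",np.hstack([im[130:420:1,120:440],A[:290,:400]]))
E
```

```text
[-136.16906337   -0.71059973  129.71906829] [-135.93713156   -0.5         130.58845727] 0.28293002543654333 0.2897095113439718 [-0.34343897  0.21243588  2.38512744  1.19766742  1.18134515  0.58997972]
[60.03865544 -0.11629153 -0.19796613]
```

View pics/w4.png

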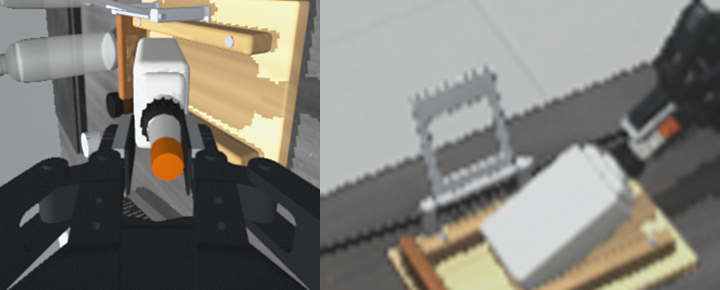

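```bash
python3 - <<'E'
from kin import *
from plan import plan,show
from h import read_state
d=np.radians;s=read_state();p=s['tool_pos'];R=Ro.from_rotvec(s['tcp_rot'])
print(toJ(tcpB(d(61),d(60),44,24)))
a=[]
for i in range(1,21):
    t=i/20;g=24+24*t
    c,p,R=plan(p,R,tcpB(d(61+29*t),d(60),44+16*t,g),toolh(d(60)),1,[round(2*g/85-1,2)]);a+=c
c,p,R=plan(p,R,tcpB(d(90),d(60),60,48,-4),toolh(d(60)),5,[.13]);a+=c
c,p,R=plan(p,R,p-.07*ex,toolh(d(60)),5,[.13]);a+=c
show(a)
E
```

```text
[-135.20453048   -0.5         132.17573177]
[[[0.01,-0.02,-0.06,0.01,0.04,-0.02,-0.41],[0,0.12,-0.02,0,0,0,-0.38],[0,0.11,-0.03,0,0,0,-0.35],[0,0.12,-0.02,0,0,0,-0.32],[0,0.11,-0.02,0,0,0,-0.29]]]
[[[0,0.11,-0.01,0,0,0,-0.27],[0,0.11,-0.01,0,0,0,-0.24],[0,0.12,-0.01,0,0,0,-0.21],[0,0.11,-0.01,0,0,0,-0.18],[0,0.11,0,0,0,0,-0.15]]]
[[[0.01,0.11,0,0,0,0,-0.12],[0,0.11,0.01,0,0,0,-0.1],[0,0.11,0.01,0,0,0,-0.07],[0,0.11,0.01,0,0,0,-0.04],[0,0.1,0.02,0,0,0,-0.01]]]
[[[0,0.11,0.01,0,0,0,0.02],[0,0.1,0.03,0,0,0,0.04],[0,0.11,0.02,0,0,0,0.07],[0,0.1,0.03,0,0,0,0.1],[0,0.1,0.03,0,0,0,0.13]]]
[[[0,0.02,0.01,0,0,0,0.13],[0,0.03,0.02,0,0,0,0.13],[0,0.02,0.01,0,0,0,0.13],[0,0.02,0.01,0,0,0,0.13],[0,0.02,0.01,0,0,0,0.13]]]
[[[0,0.23,-0.4,0,0,0,0.13],[0,0.24,-0.41,0,0,0,0.13],[0,0.23,-0.4,0,0,0,0.13],[0,0.23,-0.41,0,0,0,0.13],[0,0.24,-0.4,0,0,0,0.13]]]
```

jog_arm:
  increments:
    - [[0,0,-0.06,0,0,0,-0.41],[0,0.1,-0.02,0,0,0,-0.38],[0,0.11,-0.02,0,0,0,-0.35],[0,0.12,-0.02,0,0,0,-0.32],[0,0.11,-0.02,0,0,0,-0.29]]

```text
time: 10.87
tool_pos: [0.438, 0.1107, 0.1206]
tcp_rot: [-2.083, 0.248, -0.144]
wrist_force: [0.4, 0.1, -1.3]
width: 0.356
grip_force: 0.3
```

jog_arm:
  increments:
    - [[0,0.11,-0.01,0,0,0,-0.27],[0,0.11,-0.01,0,0,0,-0.24],[0,0.12,-0.01,0,0,0,-0.21],[0,0.11,-0.01,0,0,0,-0.18],[0,0.11,0,0,0,0,-0.15]]

```text
time: 11.28
tool_pos: [0.4355, 0.1014, 0.1062]
tcp_rot: [-2.082, 0.25, -0.143]
wrist_force: [-0.4, 0.0, -0.4]
width: 0.428
grip_force: 0.3
```

jog_arm:
  increments:
    - [[0,0.11,0,0,0,0,-0.12],[0,0.11,0.01,0,0,0,-0.1],[0,0.11,0.01,0,0,0,-0.07],[0,0.11,0.01,0,0,0,-0.04],[0,0.1,0.02,0,0,0,0]]

```text
time: 11.7
tool_pos: [0.4339, 0.0949, 0.0914]
tcp_rot: [-2.082, 0.25, -0.144]
wrist_force: [-0.3, -0.2, -0.3]
width: 0.499
grip_force: 0.3
```

```bash
python3 - <<'E'
from h import *; from kin import *
s=read_state()
print(toJ(s['tool_pos']),s['width'],s['grip_force'],s['wrist_force'])
a,e=snap("scene");im,d=snap("wrist")
A=cv2.resize(a[195:285,200:300],None,fx=4,fy=4,interpolation=cv2.INTER_CUBIC)
cv2.imwrite("pics/w5.png",np.hstack([im[130:420:1,120:440],A[:290,:400]]))
E
```

```text
[-1.62690701e+02 -1.47604305e-01  9.13970317e+01] 0.49864987952553425 0.2665322570828721 [-0.30653648 -0.19948165 -0.34707426]
```

View pics/w5.png

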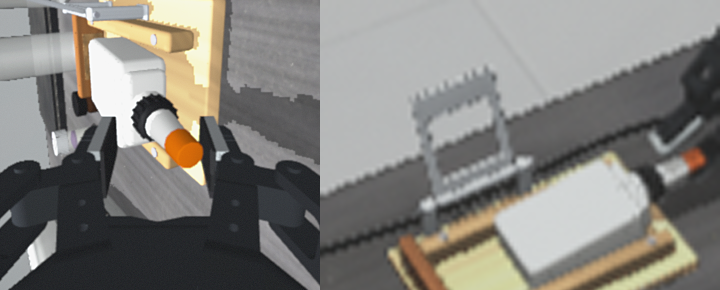

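The bottle is nearly flat, its tip (185,150) resting on the lower finger. I'll lower it the rest of the way.

jog_arm:
  increments:
    - [[0,0.11,0.01,0,0,0,0.02],[0,0.1,0.03,0,0,0,0.04],[0,0.11,0.02,0,0,0,0.07],[0,0.1,0.03,0,0,0,0.1],[0,0.1,0.03,0,0,0,0.13]]

```text
time: 12.22
tool_pos: [0.4329, 0.0904, 0.0761]
tcp_rot: [-2.082, 0.249, -0.144]
wrist_force: [-0.1, -0.5, -0.9]
width: 0.563
grip_force: 0.3
```

jog_arm:
  increments:
    - [[0,0.02,0.01,0,0,0,0.13],[0,0.03,0.01,0,0,0,0.13],[0,0.02,0.01,0,0,0,0.13],[0,0.02,0.01,0,0,0,0.13],[0,0.02,0.01,0,0,0,0.13]]

```text
time: 12.63
tool_pos: [0.4329, 0.0901, 0.0729]
tcp_rot: [-2.082, 0.249, -0.144]
wrist_force: [-0.0, -0.4, -0.3]
width: 0.565
grip_force: 0.0
```

```bash
cat > bot.py <<'E'
from h import *; from kin import *
def scenepts():
    a,d=snap("scene");p=viewer.camera_params("scene");vv,uu=np.mgrid[:420,:560]
    c=np.stack([(uu-p['cx'])/p['fx']*d,(vv-p['cy'])/p['fy']*d,d],-1)
    X=(c-np.array(p['t']))@np.array(p['R']);X=X-O
    Pj=np.stack([X@ex,X@ey,X[...,2]],-1)*1000
    return a,d,Pj,cv2.cvtColor(a,cv2.COLOR_BGR2HSV).astype(int)
def bottle():
    a,d,P,h=scenepts();m=(P[...,0]>-120)&(P[...,0]<85)&(abs(P[...,1])<33)&(P[...,2]>42)&(P[...,2]<75)&(h[...,1]<40)&(h[...,2]>120)&(d>0)
    q=P[m];print("body top n",len(q),"pct",np.percentile(q,[3,25,50,75,97],axis=0).round(1).tolist());print("slope z/x",np.polyfit(q[:,0],q[:,2],1))
    o=(P[...,0]>-170)&(P[...,0]<-40)&(abs(P[...,1])<30)&(h[...,0]<18)&(h[...,1]>150)&(P[...,2]>15)&(P[...,2]<80)&(d>0)
    print("cap",o.sum(),P[o].min(0).round(1) if o.any() else 0,P[o].max(0).round(1) if o.any() else 0)
E
python3 - <<'E'
from bot import *
s=read_state();print(toJ(s['tool_pos']),s['width'],s['grip_force'],s['wrist_force']);bottle()
E
```

```text
[-167.53875648   -0.23434766   72.87954401] 0.565258901056601 0.0 [-0.04444042 -0.42899284 -0.2564621 ]
body top n 625 pct [[-94.3, -23.6, 43.3], [-45.0, -8.6, 49.3], [-19.1, 6.6, 51.3], [6.9, 20.9, 53.1], [28.0, 31.5, 59.3]]
slope z/x [-2.61436057e-02  5.08041579e+01]
cap 13 [-125.8    2.    31.4] [-116.1   11.6   43.6]
```

```bash
python3 - <<'E'
from kin import *
from plan import plan,show
from h import read_state
d=np.radians;s=read_state();p=s['tool_pos'];R=Ro.from_rotvec(s['tcp_rot'])
c,p,R=plan(p,R,p-.07*ex,toolh(d(60)),5,[.13]);a=c
c,p,R=plan(p,R,J(-210,0,130),toolh(0),15,[.13,0,-.2,-.4,-.6,-.8,-1]);a+=c
c,p,R=plan(p,R,J(-175,0,93),toolh(0),5,[-1]);a+=c
show(a)
E
```

```text
[[[0,0.23,-0.4,0,0,0,0.13],[0,0.24,-0.41,0,0.01,0,0.13],[0,0.23,-0.4,0,0,0.01,0.13],[0,0.23,-0.41,0,0.01,0,0.13],[0,0.24,-0.4,0,0,0,0.13]]]
[[[0,-0.14,-0.01,-0.67,0,0,0.13],[0,-0.14,-0.02,-0.66,0,0,0],[0,-0.14,-0.03,-0.67,0,0,-0.2],[0,-0.13,-0.04,-0.67,0,0,-0.4],[0,-0.14,-0.05,-0.66,0,0,-0.6]]]
[[[0,-0.13,-0.06,-0.67,0,0,-0.8],[0,-0.12,-0.07,-0.67,0,0,-1],[-0.01,-0.12,-0.07,-0.67,0,0,-1],[0,-0.12,-0.08,-0.66,0,0,-1],[0,-0.1,-0.1,-0.67,0,0,-1]]]
[[[0,-0.1,-0.09,-0.67,0,0,-1],[0,-0.1,-0.11,-0.66,0,0,-1],[0,-0.08,-0.11,-0.67,0,0,-1],[0,-0.08,-0.12,-0.67,0,0,-1],[0,-0.07,-0.12,-0.66,0,0,-1]]]
[[[0,-0.23,0.25,0,0,0,-1],[0,-0.24,0.24,0,0,0,-1],[0,-0.23,0.25,0,0,0,-1],[0,-0.23,0.24,0,0,0,-1],[0,-0.24,0.25,0,0,0,-1]]]
```

jog_arm:
  increments:
    - [[0,0.23,-0.4,0,0,0,0.13],[0,0.23,-0.4,0,0,0,0.13],[0,0.23,-0.4,0,0,0,0.13],[0,0.23,-0.4,0,0,0,0.13],[0,0.24,-0.4,0,0,0,0.13]]

```text
time: 13.1
tool_pos: [0.4163, 0.0222, 0.0728]
tcp_rot: [-2.082, 0.249, -0.144]
wrist_force: [-0.6, -0.1, 0.7]
width: 0.563
grip_force: 0.0
```

jog_arm:
  increments:
    - [[0,-0.14,-0.01,-0.67,0,0,0.13],[0,-0.14,-0.02,-0.66,0,0,0],[0,-0.14,-0.03,-0.67,0,0,-0.2],[0,-0.13,-0.04,-0.67,0,0,-0.4],[0,-0.14,-0.05,-0.66,0,0,-0.6]]

```text
time: 13.52
tool_pos: [0.4186, 0.0316, 0.0922]
tcp_rot: [-2.431, 0.292, -0.106]
wrist_force: [0.3, 0.2, -0.4]
width: 0.202
grip_force: 0.0
```

jog_arm:
  increments:
    - [[0,-0.13,-0.06,-0.67,0,0,-0.8],[0,-0.12,-0.07,-0.67,0,0,-1],[0,-0.12,-0.07,-0.67,0,0,-1],[0,-0.12,-0.08,-0.66,0,0,-1],[0,-0.1,-0.1,-0.67,0,0,-1]]

```text
time: 13.93
tool_pos: [0.4206, 0.0406, 0.1116]
tcp_rot: [-2.777, 0.333, -0.059]
wrist_force: [0.1, -0.1, -0.1]
width: -0.005
grip_force: 0.0
```

jog_arm:
  increments:
    - [[0,-0.1,-0.1,-0.67,0,0,-1],[0,-0.1,-0.11,-0.66,0,0,-1],[0,-0.08,-0.11,-0.67,0,0,-1],[0,-0.08,-0.12,-0.67,0,0,-1],[0,-0.07,-0.12,-0.66,0,0,-1]]

```text
time: 14.35
tool_pos: [0.4228, 0.0495, 0.1308]
tcp_rot: [3.116, -0.373, 0.001]
wrist_force: [-0.0, 0.2, -0.6]
width: 0.0
grip_force: 0.0
```

```bash
python3 - <<'E'
from bot import *
s=read_state();print(toJ(s['tool_pos']),s['width'],s['q']);print((toolh(0).inv()*Ro.from_rotvec(s['tcp_rot'])).as_rotvec(degrees=True));bottle()
im,d=snap("wrist");np.savez("w6.npz",im=im,d=d,p=s['tool_pos'],r=s['tcp_rot'])
w=W("w6.npz");hsv=cv2.cvtColor(im,cv2.COLOR_BGR2HSV).astype(int);vv,uu=np.mgrid[:420,:560];k=w.k
pts=w.o+np.einsum('ij,hwj->hwi',w.A,np.stack([(uu-k['cx'])/k['fx'],(vv-k['cy'])/k['fy'],np.ones_like(uu,float)],-1))*d[...,None]
P=np.stack([(pts-O)@ex,(pts-O)@ey,pts[...,2]],-1)*1000
o=(hsv[...,0]<18)&(hsv[...,1]>170)&(hsv[...,2]>120)&(P[...,2]>20)&(P[...,2]<60)&(abs(P[...,1])<25)&(P[...,0]<-80)&(d>0)
print("cap",o.sum(),np.percentile(P[o],[2,50,98],axis=0).round(1).tolist())
b=(hsv[...,1]<40)&(P[...,2]>40)&(P[...,2]<58)&(abs(P[...,1])<34)&(P[...,0]>-80)&(d>0);print(cv2.minAreaRect(P[b][:,:2].astype(np.float32)))
E
```

```text
[-2.09395905e+02 -1.57638740e-01  1.30805934e+02] 0.0001463653814429961 [ 0.05994061 -0.02701816  2.27917437 -0.00377191  0.88962872  1.87147532]
[-0.16360185  0.03920619 -0.14281018]
body top n 606 pct [[-69.5, -23.4, 44.1], [-43.0, -8.3, 49.1], [-17.9, 6.6, 51.3], [7.2, 21.5, 52.8], [28.1, 31.7, 55.7]]
slope z/x [1.36524077e-02 5.10885932e+01]
cap 13 [-125.9    0.    30.2] [-117.5    9.8   42.5]
cap 254 [[-128.6, -4.3, 29.6], [-122.9, -2.5, 34.8], [-115.6, 9.1, 37.2]]
((-65.02581024169922, 3.708700180053711), (61.89691162109375, 30.95365333557129), 80.29553985595703)
```

jog_arm:
  increments:
    - [[0,-0.23,0.25,0,0,0,-1],[0,-0.23,0.25,0,0,0,-1],[0,-0.23,0.25,0,0,0,-1],[0,-0.23,0.25,0,0,0,-1],[0,-0.23,0.25,0,0,0,-1]]

```text
time: 14.87
tool_pos: [0.4305, 0.0832, 0.0912]
tcp_rot: [-3.119, 0.375, 0.003]
wrist_force: [0.0, -0.3, 0.0]
width: 0.002
grip_force: 0.0
```

jog_arm:
  increments:
    - [[0,-0.2,0,0,0,0,-1],[0,-0.2,0,0,0,0,-1],[0,-0.2,0,0,0,0,-1],[0,-0.1,0,0,0,0,-1],[0,-0.1,0,0,0,0,-1]]

```text
time: 15.28
tool_pos: [0.4372, 0.1068, 0.0931]
tcp_rot: [-3.119, 0.373, -0.001]
wrist_force: [-0.0, 0.4, -0.2]
width: 0.001
grip_force: 0.0
```

jog_arm:
  increments:
    - [[0,-0.1,0,0,0,0,-1],[0,-0.1,0,0,0,0,-1],[0,-0.1,0,0,0,0,-1],[0,-0.1,0,0,0,0,-1],[0,-0.1,0,0,0,0,-1]]

```text
time: 15.7
tool_pos: [0.4402, 0.1207, 0.0928]
tcp_rot: [3.119, -0.373, -0.001]
wrist_force: [-0.2, -3.4, 1.0]
width: -0.001
grip_force: 1.5
```

jog_arm:
  increments:
    - [[0,-0.1,0,0,0,0,-1],[0,-0.1,0,0,0,0,-1],[0,-0.1,0,0,0,0,-1],[0,-0.1,0,0,0,0,-1],[0,-0.1,0,0,0,0,-1]]

```text
time: 16.12
tool_pos: [0.4438, 0.1356, 0.0927]
tcp_rot: [-3.119, 0.373, 0.001]
wrist_force: [-0.2, -2.5, 1.6]
width: 0.0
grip_force: 1.5
```

```bash
python3 - <<'E'
from bot import *
s=read_state();print(toJ(s['tool_pos']),s['wrist_force']);bottle()
E
```

```text
[-1.20767891e+02 -2.35576239e-02  9.27194052e+01] [-0.22209321 -2.46475328  1.5647633 ]
body top n 610 pct [[-48.9, -23.1, 44.0], [-22.5, -8.9, 49.1], [4.0, 5.6, 51.1], [28.8, 21.0, 52.9], [49.3, 30.8, 55.6]]
slope z/x [2.13300243e-02 5.06874801e+01]
cap 15 [-105.5    1.4   30.3] [-93.4  13.2  43.4]
```

jog_arm:
  increments:
    - [[0,-0.1,0,0,0,0,-1],[0,-0.1,0,0,0,0,-1],[0,-0.1,0,0,0,0,-1],[0,-0.1,0,0,0,0,-1],[0,-0.1,0,0,0,0,-1]]

```text
time: 16.58
tool_pos: [0.4474, 0.1503, 0.0927]
tcp_rot: [-3.119, 0.373, 0.001]
wrist_force: [-0.1, -2.2, 0.9]
width: 0.002
grip_force: 1.1
```

jog_arm:
  increments:
    - [[0,-0.1,0,0,0,0,-1],[0,-0.1,0,0,0,0,-1],[0,-0.1,0,0,0,0,-1],[0,-0.1,0,0,0,0,-1],[0,-0.1,0,0,0,0,-1]]

```text
time: 17.0
tool_pos: [0.4509, 0.1649, 0.0927]
tcp_rot: [-3.119, 0.373, 0.001]
wrist_force: [-1.6, -2.1, 0.3]
width: 0.0
grip_force: 0.9
```

jog_arm:
  increments:
    - [[0,-0.03,0,0,0,0,-1],[0,-0.03,0,0,0,0,-1],[0,-0.03,0,0,0,0,-1],[0,0,0,0,0,0,-1],[0,0,0,0,0,0,-1]]

```text
time: 17.42
tool_pos: [0.4515, 0.1673, 0.0927]
tcp_rot: [-3.119, 0.374, 0.0]
wrist_force: [-1.0, -0.6, -0.1]
width: -0.003
grip_force: 0.3
```

```bash
python3 - <<'E'
from bot import *
s=read_state();print(toJ(s['tool_pos']),s['wrist_force']);bottle()
E
```

```text
[-8.81844091e+01  7.02653824e-02  9.27217216e+01] [-1.02879326 -0.61336119 -0.14940539]
body top n 639 pct [[-16.6, -24.4, 43.2], [10.1, -9.7, 48.9], [35.8, 5.5, 50.9], [61.1, 21.1, 52.7], [81.9, 30.7, 55.3]]
slope z/x [1.61376190e-02 4.99953938e+01]
cap 13 [-71.7   3.5  34.8] [-62.6  10.1  44.3]
```

jog_arm:
  increments:
    - [[0,-0.03,0,0,0,0,-1],[0,-0.03,0,0,0,0,-1],[0,-0.03,0,0,0,0,-1],[0,0,0,0,0,0,-1],[0,0,0,0,0,0,-1]]

```text
time: 17.88
tool_pos: [0.4522, 0.1699, 0.0927]
tcp_rot: [-3.119, 0.373, 0.0]
wrist_force: [-0.2, -0.7, 0.4]
width: 0.002
grip_force: 0.6
```

```bash
python3 - <<'E'
from bot import *
s=read_state();print(toJ(s['tool_pos']),s['wrist_force'])
E
```

```text
[-8.55252611e+01  4.73820800e-02  9.27212564e+01] [-0.18557715 -0.6828121   0.44427247]
```

jog_arm:
  increments:
    - [[0,-0.03,0,0,0,0,-1],[0,-0.03,0,0,0,0,-1],[0,-0.03,0,0,0,0,-1],[0,0,0,0,0,0,-1],[0,0,0,0,0,0,-1]]

```text
time: 18.3
tool_pos: [0.4523, 0.1705, 0.0927]
tcp_rot: [3.116, -0.371, -0.002]
wrist_force: [-1.6, -11.3, 4.0]
width: -0.005
grip_force: 5.6
```

```bash
python3 - <<'E'
from bot import *
s=read_state();print(toJ(s['tool_pos']),s['wrist_force']);bottle()
im,d=snap("wrist");np.savez("w7.npz",im=im,d=d,p=s['tool_pos'],r=s['tcp_rot'])
w=W("w7.npz");hsv=cv2.cvtColor(im,cv2.COLOR_BGR2HSV).astype(int);vv,uu=np.mgrid[:420,:560];k=w.k
pts=w.o+np.einsum('ij,hwj->hwi',w.A,np.stack([(uu-k['cx'])/k['fx'],(vv-k['cy'])/k['fy'],np.ones_like(uu,float)],-1))*d[...,None]
P=np.stack([(pts-O)@ex,(pts-O)@ey,pts[...,2]],-1)*1000
b=(hsv[...,1]<40)&(hsv[...,2]>150)&(P[...,2]>42)&(P[...,2]<58)&(abs(P[...,1])<33)&(P[...,0]>-40)&(d>0);print(b.sum(),cv2.minAreaRect(P[b][:,:2].astype(np.float32)))
st=(hsv[...,0]<16)&(hsv[...,1]>120)&(P[...,2]>35)&(P[...,2]<50)&(P[...,0]>70)&(P[...,0]<110)&(abs(P[...,1])<40)&(d>0);print("stop",st.sum(),np.percentile(P[st],[2,50,98],axis=0).round(1).tolist())
E
```

```text
[-8.48385292e+01  4.48083508e-02  9.26732481e+01] [ -1.56380111 -11.25213563   3.96673081]
body top n 610 pct [[-13.0, -25.0, 44.2], [13.3, -10.0, 49.2], [37.7, 5.7, 51.2], [62.2, 20.9, 52.8], [82.4, 30.8, 55.6]]
slope z/x [2.30267212e-02 5.00074234e+01]
cap 13 [-68.8   1.1  34.8] [-60.5  10.8  41.8]
14572 ((11.50164794921875, 0.3352642059326172), (60.94996643066406, 64.50129699707031), 87.99797821044922)Traceback (most recent call last):
  File "<stdin>", line 8, in <module>
    return _quantile_unchecked(
        a, q, axis, out, overwrite_input, method, keepdims, weights)
    return _ureduce(a,
                    func=_quantile_ureduce_func,
    ...<5 lines>...
                    overwrite_input=overwrite_input,
                    method=method)
    r = func(a, **kwargs)
    result = _quantile(arr,
                       quantiles=q,
    ...<2 lines>...
                       out=out,
                       weights=wgt)
    slices_having_nans = np.isnan(arr[-1, ...])
                                  ~~~^^^^^^^^^
IndexError: index -1 is out of bounds for axis 0 with size 0
```

The bottle is against the stop (11 N reaction) and square to it. Next I'll plan the fold.

```bash
python3 - <<'E'
from kin import *
from plan import plan,show
from h import read_state
d=np.radians;s=read_state();p=s['tool_pos'];R=Ro.from_rotvec(s['tcp_rot']);T=toolh(0);g=[-1];a=[]
for q,n in((J(-115,0,95),5),(J(-80,-20,240),5),(J(32,-125,240),5),(J(32,-125,202),5)):
    c,p,R=plan(p,R,q,T,n,g);a+=c
show(a);print()
a=[]
def tc(b,press=0):
    y=-53.5+77*np.sin(b)-2*np.cos(b);z=56+77*np.cos(b)+2*np.sin(b);return J(32,y-11,z+73-press)
bs=np.linspace(-.3,np.pi/2,30)
c,p,R=plan(p,R,tc(-.3),T,5,g);a+=c
for b in bs[1:]:
    c,p,R=plan(p,R,tc(b),T,1,g);a+=c
show(a)
q=np.array([.4,.3,1.9,0,1,2.2])
for x in(J(32,-125,202),tc(.6),tc(1.57)): q,e=ik(x,T,q);print(q.round(2),e)
E
```

```text
[[[0,0.2,-0.01,0.01,0,0.01,-1],[0,0.2,-0.02,0,0,0,-1],[0,0.2,-0.02,0.01,0.01,0.01,-1],[0,0.2,-0.01,0.01,0,0.01,-1],[0,0.21,-0.02,0.01,0,0.01,-1]]]
[[[0.13,-0.23,-0.97,0,0,0,-1],[0.14,-0.24,-0.96,0,0,0,-1],[0.13,-0.23,-0.97,0,0,0,-1],[0.13,-0.24,-0.96,0,0,0,-1],[0.14,-0.23,-0.97,0,0,0,-1]]]
[[[0.7,-0.75,0,0,0,0,-1],[0.7,-0.75,0,0,0,0,-1],[0.7,-0.74,0,0,0,0,-1],[0.7,-0.75,0,0,0,0,-1],[0.69,-0.75,0,0,0,0,-1]]]
[[[0,0,0.25,0,0,0,-1],[0,0,0.26,0,0,0,-1],[0,0,0.25,0,0,0,-1],[0,0,0.26,0,0,0,-1],[0.01,0,0.25,0,0,0,-1]]]

[[[-0.24,0,0,0,0,0,-1],[-0.24,0,0,0,0,0,-1],[-0.24,0,0,0,0,0,-1],[-0.24,0,0,0,0,0,-1],[-0.24,0,0,0,0,0,-1]]]
[[[-0.16,0,-0.05,0,0,0,-1],[-0.16,0,-0.04,0,0,0,-1],[-0.16,0,-0.02,0,0,0,-1],[-0.17,0,-0.02,0,0,0,-1],[-0.16,0,0,0,0,0,-1]]]
[[[-0.17,0,0,0,0,0,-1],[-0.16,0,0.02,0,0,0,-1],[-0.17,0,0.02,0,0,0,-1],[-0.16,0,0.04,0,0,0,-1],[-0.16,0,0.04,0,0,0,-1]]]
[[[-0.15,0,0.06,0,0,0,-1],[-0.15,0,0.07,0,0,0,-1],[-0.15,0,0.08,0,0,0,-1],[-0.14,0,0.08,0,0,0,-1],[-0.14,0,0.1,0,0,0,-1]]]
[[[-0.13,0,0.1,0,0,0,-1],[-0.12,0,0.11,0,0,0,-1],[-0.12,0,0.12,0,0,0,-1],[-0.1,0,0.13,0,0,0,-1],[-0.1,0,0.13,0,0,0,-1]]]
[[[-0.09,0,0.14,0,0,0,-1],[-0.08,0,0.14,0,0,0,-1],[-0.07,0,0.15,0,0,0,-1],[-0.06,0,0.16,0,0,0,-1],[-0.06,0,0.15,0,0,0,-1]]]
[[[-0.04,0,0.16,0,0,0,-1],[-0.03,0,0.17,0,0,0,-1],[-0.02,0.01,0.16,0,0,0,-1],[-0.01,0,0.17,0,0,0,-1],[0,0,0,0,0,0,-1]]]
[0.4  0.29 1.73 0.   1.12 2.21] 2.2855028656960302e-11
[0.51 0.16 1.9  0.   1.08 2.32] 5.050101957884454e-10
[0.55 0.19 1.98 0.   0.98 2.36] 3.2271149053397432e-12
```

jog_arm:
  increments:
    - [[0,0.2,0,0,0,0,-1],[0,0.2,0,0,0,0,-1],[0,0.2,0,0,0,0,-1],[0,0.2,0,0,0,0,-1],[0,0.2,0,0,0,0,-1]]

```text
time: 18.82
tool_pos: [0.4456, 0.1429, 0.0928]
tcp_rot: [-3.119, 0.373, 0.0]
wrist_force: [-0.2, -0.5, -0.0]
width: 0.003
grip_force: 0.0
```

jog_arm:
  increments:
    - [[0.13,-0.23,-0.97,0,0,0,-1],[0.13,-0.23,-0.97,0,0,0,-1],[0.13,-0.23,-0.97,0,0,0,-1],[0.13,-0.23,-0.97,0,0,0,-1],[0.14,-0.23,-0.97,0,0,0,-1]]

```text
time: 19.23
tool_pos: [0.473, 0.1719, 0.2396]
tcp_rot: [-3.119, 0.374, 0.001]
wrist_force: [1.2, 1.0, -0.8]
width: -0.001
grip_force: 0.0
```

jog_arm:
  increments:
    - [[0.7,-0.75,0,0,0,0,-1],[0.7,-0.75,0,0,0,0,-1],[0.7,-0.75,0,0,0,0,-1],[0.7,-0.75,0,0,0,0,-1],[0.7,-0.75,0,0,0,0,-1]]

```text
time: 19.65
tool_pos: [0.6027, 0.257, 0.2382]
tcp_rot: [-3.119, 0.373, 0.0]
wrist_force: [0.9, -0.5, -0.4]
width: -0.004
grip_force: 0.0
```

jog_arm:
  increments:
    - [[0,0,0.25,0,0,0,-1],[0,0,0.25,0,0,0,-1],[0,0,0.25,0,0,0,-1],[0,0,0.25,0,0,0,-1],[0,0,0.25,0,0,0,-1]]

```text
time: 20.07
tool_pos: [0.6004, 0.2557, 0.1995]
tcp_rot: [3.119, -0.374, -0.003]
wrist_force: [-0.2, 1.0, -0.3]
width: -0.0
grip_force: 0.0
```

```bash
python3 - <<'E'
from bot import *
s=read_state();print(toJ(s['tool_pos']),s['wrist_force'],(toolh(0).inv()*Ro.from_rotvec(s['tcp_rot'])).as_rotvec(degrees=True));bottle()
a,d,P,h=scenepts();f=(P[...,0]>-5)&(P[...,0]<70)&(P[...,1]>-95)&(P[...,1]<-48)&(P[...,2]>60)&(P[...,2]<150)&(d>0);print(f.sum(),np.percentile(P[f],[2,50,98],axis=0).round(1).tolist(),np.polyfit(P[f][:,2],P[f][:,1],1))
E
```

```text
[  33.24888438 -123.4339252   199.49623276] [-0.17725499  1.00187912 -0.31145704] [-0.03224001 -0.09894195 -0.13008089]
body top n 618 pct [[-13.2, -25.1, 43.9], [12.4, -10.0, 49.3], [37.1, 5.0, 51.2], [62.1, 21.0, 52.9], [82.3, 30.9, 55.3]]
slope z/x [2.33245605e-02 4.99673866e+01]
cap 11 [-67.5   3.6  34.7] [-59.6  10.7  41.5]
358 [[0.1, -79.9, 60.6], [32.6, -67.6, 109.9], [63.3, -50.4, 142.8]] [ -0.29725235 -35.21800291]
```

jog_arm:
  increments:
    - [[-0.22,0,-0.02,0,0,0,-1],[-0.22,0,-0.02,0,0,0,-1],[-0.23,0,-0.02,0,0,0,-1],[-0.23,0,-0.01,0,0,0,-1],[-0.24,0,-0.01,0,0,0,-1]]

```text
time: 20.58
tool_pos: [0.5678, 0.265, 0.2039]
tcp_rot: [-3.118, 0.373, -0.001]
wrist_force: [0.9, 0.0, 0.5]
width: -0.0
grip_force: 0.4
```

jog_arm:
  increments:
    - [[-0.16,0,-0.05,0,0,0,-1],[-0.16,0,-0.04,0,0,0,-1],[-0.16,0,-0.02,0,0,0,-1],[-0.17,0,-0.02,0,0,0,-1],[-0.16,0,0,0,0,0,-1]]

```text
time: 21.0
tool_pos: [0.5446, 0.2706, 0.2074]
tcp_rot: [-3.119, 0.373, -0.0]
wrist_force: [1.1, -0.5, 0.6]
width: 0.0
grip_force: 0.3
```

jog_arm:
  increments:
    - [[-0.17,0,0,0,0,0,-1],[-0.16,0,0.02,0,0,0,-1],[-0.17,0,0.02,0,0,0,-1],[-0.16,0,0.04,0,0,0,-1],[-0.16,0,0.04,0,0,0,-1]]

```text
time: 21.42
tool_pos: [0.5204, 0.2763, 0.2033]
tcp_rot: [-3.119, 0.373, 0.001]
wrist_force: [0.4, 0.2, 0.1]
width: -0.001
grip_force: 0.2
```

```bash
python3 - <<'E'
from bot import *
s=read_state();print(toJ(s['tool_pos']),s['wrist_force']);b=bs=np.linspace(-.3,np.pi/2,30)[10];print(b,-53.5+77*np.sin(b)-2*np.cos(b)-11,56+77*np.cos(b)+2*np.sin(b)+73)
a,d,P,h=scenepts();f=(P[...,0]>-5)&(P[...,0]<70)&(P[...,1]>-95)&(P[...,1]<40)&(P[...,2]>62)&(P[...,2]<150)&(h[...,1]<60)&(h[...,2]>70)&(d>0);print(f.sum(),np.percentile(P[f],[2,50,98],axis=0).round(1).tolist(),np.polyfit(P[f][:,2],P[f][:,1],1))
E
```

```text
[ 34.16671358 -40.83352535 203.26858886] [0.43333721 0.19028901 0.10165699]
0.3451021816534126 -40.333533398556426 202.13673421750053
209 [[0.1, -52.3, 62.3], [33.9, -33.5, 121.8], [63.2, -24.8, 144.3]] [  0.30778078 -70.63567792]
```

jog_arm:
  increments:
    - [[-0.15,0,0.08,0,0,0,-1],[-0.15,0,0.08,0,0,0,-1],[-0.15,0,0.08,0,0,0,-1],[-0.14,0,0.1,0,0,0,-1],[-0.14,0,0.1,0,0,0,-1]]

```text
time: 21.88
tool_pos: [0.4991, 0.2814, 0.1899]
tcp_rot: [-3.119, 0.373, 0.001]
wrist_force: [-0.6, 0.1, 0.4]
width: -0.0
grip_force: 0.2
```

jog_arm:
  increments:
    - [[-0.13,0,0.1,0,0,0,-1],[-0.12,0,0.11,0,0,0,-1],[-0.12,0,0.12,0,0,0,-1],[-0.1,0,0.13,0,0,0,-1],[-0.1,0,0.13,0,0,0,-1]]

```text
time: 22.3
tool_pos: [0.4827, 0.2855, 0.1722]
tcp_rot: [-3.119, 0.373, 0.001]
wrist_force: [-0.2, 0.7, 1.1]
width: -0.002
grip_force: 0.2
```

jog_arm:
  increments:
    - [[-0.09,0,0.14,0,0,0,-1],[-0.08,0,0.14,0,0,0,-1],[-0.07,0,0.15,0,0,0,-1],[-0.06,0,0.15,0,0,0,-1],[-0.06,0,0.15,0,0,0,-1]]

```text
time: 22.72
tool_pos: [0.4724, 0.288, 0.1502]
tcp_rot: [-3.119, 0.373, 0.001]
wrist_force: [-0.6, -0.4, 0.1]
width: 0.0
grip_force: 0.1
```

```bash
python3 - <<'E'
from bot import *
s=read_state();print(toJ(s['tool_pos']),s['wrist_force']);b=bs=np.linspace(-.3,np.pi/2,30)[25];print(b,-53.5+77*np.sin(b)-2*np.cos(b)-11,56+77*np.cos(b)+2*np.sin(b)+73)
E
```

```text
[ 34.04802916   8.59703831 150.17055033] [-0.56002823 -0.36831149  0.13780817]
1.3127554541335316 9.440293253167692 150.58316551471455
```

jog_arm:
  increments:
    - [[-0.04,0,0.14,0,0,0,-1],[-0.03,0,0.14,0,0,0,-1],[-0.02,0,0.13,0,0,0,-1],[0,0,0.12,0,0,0,-1],[0,0,0.08,0,0,0,-1]]

```text
time: 23.13
tool_pos: [0.4697, 0.2885, 0.1318]
tcp_rot: [-3.119, 0.373, 0.001]
wrist_force: [-0.3, -0.2, -0.9]
width: 0.0
grip_force: 0.1
```

jog_arm:
  increments:
    - [[0,0,0.03,0,0,0,-1],[0,0,0.02,0,0,0,-1],[0,0,0.02,0,0,0,-1],[0,0,0,0,0,0,-1],[0,0,0,0,0,0,-1]]

```text
time: 23.55
tool_pos: [0.4699, 0.2886, 0.1306]
tcp_rot: [-3.119, 0.373, 0.001]
wrist_force: [-2.3, -1.2, 2.9]
width: -0.003
grip_force: 1.5
```

```bash
python3 - <<'E'
from bot import *
s=read_state();print(toJ(s['tool_pos']),s['wrist_force'])
E
```

```text
[ 34.00463383  11.1530209  130.58739016] [-2.33091039 -1.24954358  2.87472464]
```

jog_arm:
  increments:
    - [[0,0,0.02,0,0,0,-1],[0,0,0.02,0,0,0,-1],[0,0,0.02,0,0,0,-1],[0,0,0,0,0,0,-1],[0,0,0,0,0,0,-1]]

```text
time: 23.97
tool_pos: [0.47, 0.2887, 0.1303]
tcp_rot: [-3.119, 0.373, 0.001]
wrist_force: [-4.6, -3.3, 12.4]
width: 0.001
grip_force: 6.4
```

jog_arm:
  increments:
    - [[0,0,-0.1,0,0,0,-1],[0,0,-0.4,0,0,0,-1],[0,0,-1,0,0,0,-1],[0,0,-1,0,0,0,-1],[0,0,-1,0,0,0,-1]]

```text
time: 24.38
tool_pos: [0.4698, 0.2885, 0.2347]
tcp_rot: [-3.119, 0.373, 0.001]
wrist_force: [0.2, 1.4, -0.6]
width: -0.002
grip_force: 0.0
```

jog_arm:
  increments:
    - [[0.2,0.8,-0.5,0,0,0,-1],[0.2,0.8,-0.5,0,0,0,-1],[0.2,0.8,-0.5,0,0,0,-1],[0.2,0.8,0,0,0,0,-1],[0,0,0,0,0,0,-1]]

```text
time: 24.8
tool_pos: [0.4713, 0.1868, 0.2806]
tcp_rot: [-3.119, 0.377, -0.005]
wrist_force: [0.2, 0.1, -1.3]
width: -0.001
grip_force: 0.0
```

```bash
python3 - <<'E'
from bot import *
s=read_state();print(toJ(s['tool_pos']),s['wrist_force'])
bottle();a,d,P,h=scenepts();f=(P[...,0]>-2)&(P[...,0]<66)&(P[...,1]>-45)&(P[...,1]<38)&(P[...,2]>53.5)&(P[...,2]<80)&(d>0);print(f.sum(),np.percentile(P[f],[3,50,97],axis=0).round(1).tolist(),"z/y",np.polyfit(P[f][:,1],P[f][:,2],1))
im,d=snap("wrist");np.savez("w8.npz",im=im,d=d,p=s['tool_pos'],r=s['tcp_rot'])
w=W("w8.npz");vv,uu=np.mgrid[:420,:560];k=w.k
pts=w.o+np.einsum('ij,hwj->hwi',w.A,np.stack([(uu-k['cx'])/k['fx'],(vv-k['cy'])/k['fy'],np.ones_like(uu,float)],-1))*d[...,None]
P=np.stack([(pts-O)@ex,(pts-O)@ey,pts[...,2]],-1)*1000
f=(P[...,0]>0)&(P[...,0]<64)&(P[...,1]>-45)&(P[...,1]<36)&(P[...,2]>53.5)&(P[...,2]<85)&(d>0);print("wrist frame",f.sum(),np.percentile(P[f],[3,50,97],axis=0).round(1).tolist(),"z/y",np.polyfit(P[f][:,1],P[f][:,2],1))
A=cv2.resize(a[200:290,205:305],(440,396),interpolation=cv2.INTER_CUBIC)
cv2.imwrite("pics/end.png",np.hstack([A,im[:396,100:460]]))
E
```

```text
[-64.5074281  -14.55055266 280.55078415] [ 0.18166781  0.14251105 -1.32097037]
body top n 549 pct [[-14.2, -27.3, 44.4], [10.6, -13.7, 49.7], [39.5, 0.5, 52.2], [64.0, 16.3, 56.8], [82.3, 31.0, 62.3]]
slope z/x [1.45530612e-02 5.24281740e+01]
cap 12 [-69.5   2.5  34.7] [-58.   10.2  44.8]
328 [[1.0, -43.8, 53.8], [32.5, 6.2, 59.3], [63.3, 33.9, 63.6]] z/y [1.58495257e-02 5.90994847e+01]
wrist frame 2096 [[0.8, -43.6, 56.9], [33.6, 12.1, 58.4], [59.8, 31.1, 59.9]] z/y [4.00743153e-03 5.83819246e+01]
```

View pics/end.png

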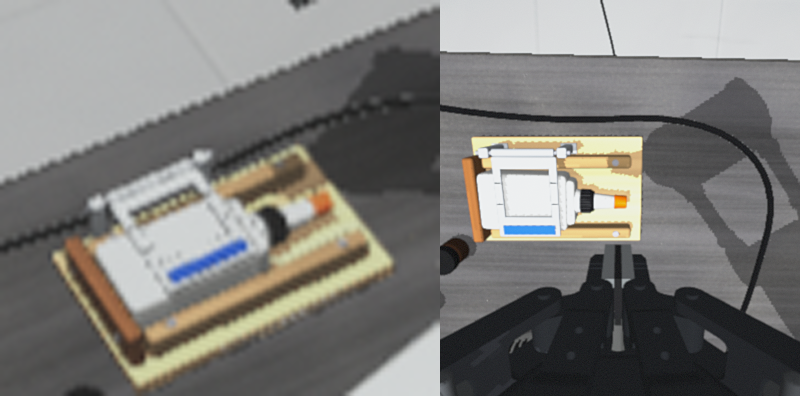

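The frame is flat, with its top at 58 mm and no slope. Its blue strip is at (530,230), and the bottle lies beneath it with its foot at the stop (about 480,195). The robot is clear of everything, so I'll hand it in.

```bash
python3 -c "
from workcell import bot
print(bot.finish_job())"
```

```text
the job is handed in; nothing more can be done
None
```

The white bottle was tipped down under finger support and lies flat between the rails with its foot against the stop. The label frame is folded fully down over it, the things round about were left alone, and the job was handed in at about 25 s; no verdict was returned.

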